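# Trip-test the supply and load the gel cassette

## Task

Get the electrophoresis tank ready for a run. Press the test button on the power supply so that its lever drops and the power is off; then take the gel cassette (the slab with the window and the notched top) out of the crowded rack, where only its narrow ends can be got at, stand it in the single-groove stand and let go so that you can take it again by its faces, and slide it upright, notch up, all the way down into the tank's slot without letting it drop. Last of all lift the supply's lever back up until it stays on, leaving the two blank dams, the bottles, jars, beaker and cork where they stand.

Things in the scene. Friction and masses are not known exactly. Their poses are not given: they have to be found in the camera images.
- cassette: Gel cassette: grey upright slab, 8 mm thick (x), 66 wide (y), 96 tall (z), 80 g. It has a glass window and a notched top edge: between two ears 14 mm wide the middle 38 mm is 10 mm lower. Lowest 3 mm narrowed by 1.5 mm per face and 2 mm per end. Origin: centre of the underside. Starts upright in one of the rack's grooves. Its two faces are alike.
- dam_a: Blank dam: grey slab of the same 8 x 66 x 96 mm, no window, straight top edge. Origin and axes as for the cassette. Stands in another groove of the rack.
- dam_b: The second blank dam, the same as dam_a.
- rack: White fixed rack, 100 (x) x 92 (y) mm. Three grooves 10.5 mm wide along y at x = -24, 0, +24 mm; floor at 6 mm, groove walls to 36 mm; stops 16 mm high at y = 36 to 41 mm each way; end plates 84 mm high at x = -48 and +48 mm. 16 mm free between neighbouring slabs, too little for a finger; their narrow ends are clear. Origin: centre of the underside.
- stand: Aluminium stand, fixed: base 80 (x) x 100 (y) x 8 mm with a single groove along its y between two rails, 10.5 mm wide, 84 mm long, open at both ends, its mouth flared to about 20 mm at the top, 42 mm above the bench. Clear on all sides above that. Origin: centre of the underside.
- stand_floor (a point): Centre of the floor of the stand's groove, 8 mm above the bench; x across the groove, y along it, z up.
- tank: Fixed electrophoresis tank: clear trough 140 (x) x 124 (y) mm, walls 46 mm high, and in it two black towers facing each other along y, 40 mm wide in x, tops 100 mm above the bench, each with an upright groove: together the slot. When the slab is home its faces are free between the towers, but of its ends only the top 8 mm stick out. Origin: centre of the underside.
- slot_floor (a point): Centre of the slot's floor, 12 mm above the bench: the cassette's underside stands on it when home. x across the slot (10 mm for the 8 mm slab), y along it (69 mm between groove bottoms for the 66 mm width; cheeks reach in to 27.5 mm either side of the centre), z up. The mouth is flared over its top 12 mm, to about 20 mm in x and 75 mm in y.
- supply: Power supply, fixed: grey box 130 (x) x 150 (y) x 70 mm high with a test button and a trip lever on its top. Origin: centre of the underside; its front looks to its -x.
- lever_pivot (a point): The trip lever's hinge, 78 mm above the bench; the hinge lies along the supply's y; axes as the supply's. Hinge cheeks either side rise to 86 mm.
- trip_lever (a joint): Angle of the trip lever. 0: up (on), leaning 0.12 rad back (to the supply's +x) of upright on its stop; 1.1: dropped (off), leaning 0.98 rad to the supply's -x. Moves freely and tips over by itself either way past upright (0.12).
- lever_tip (a point): Centre of the lever's cross bar (10 x 34 x 10 mm, long along the supply's y), 53 mm from the hinge; the arm of the lever is 12 mm wide, 8 mm thick.
- test_button (a joint): Travel of the test button: 0 out, 0.006 fully down. At about 0.003 to 0.004 it knocks the lever over its dead centre; needs about 5 N.
- button_top (a point): Centre of the top face of the grey round test button, 22 mm across, 81.5 mm above the bench when out; pressed straight down.
- amber_bottle: Bystander: brown glass bottle, 64 mm across, 150 mm tall. Origin: centre of its underside.
- wash_bottle: Bystander: white plastic bottle with a cap, 66 mm across, 170 mm tall. Origin: centre of its underside.
- beaker: Bystander: glass beaker, 70 mm across, 85 mm tall. Origin: centre of its underside.
- vial: Bystander: small brown vial, 26 mm across, 55 mm tall. Origin: centre of its underside.
- stain_jar: Bystander: jar with a white lid, 56 mm across, 70 mm tall. Origin: centre of its underside.
- stopper: Bystander: cork stopper standing on end, 28 mm across, 25 mm tall. Origin: centre of its underside.
Things that resemble listed ones, but are neither listed nor needed, are in the scene too. What is shaped like the stand but blue or red is not meant.

How it is judged:
By the outcome, as a careful person would: the job done as asked, in the order asked, and still so for the second after the job is handed in, with the robot touching nothing.
It also fails if it takes over 72 s, if anything falls off the work surface, if the arm or the gripper's body presses on something with over 40 N, if the wrist force passes 120 N, or if a joint passes its speed limit or range.

## Robot

A 6-joint arm with a two-finger parallel gripper is mounted at the origin on the work surface. World frame = base frame: x ahead of the robot, y to its left, z up, the work surface at z = 0. Lengths are in m, angles in rad, forces in N, time in s.
With the tool pointing down it reaches from about 0.35 to 0.775 m from the base axis. Payload 5.5 kg.
Tool frame: the origin (TCP) lies between the finger pads; the fingertips stand env.nose_length ahead of it and the grasp point (between the pads) lies 8 mm behind it (env.nose_length is the distance from the TCP to the fingertips, in m); z points along the fingers, y is the direction in which the jaws open and shut (so a half turn about z gives the same grasp; the last joint's range is limited). The gripper opens to 85 mm and grips with 20 to 120 N. Pads are 22 mm wide; open, the fingers measure 114 mm over their backs; the gripper's body (76 mm by 85 mm) begins 54 mm behind the grasp point. The pads swing forward as they close: fully open they stand 13 mm farther back than shut.
Start: joints at [-1.29, 0.313, 0.046, 1.304, 0, 1.431], TCP at [0.235, -0.525, 0.242] pointing down, gripper open.
Joint ranges: [-2.76, 2.76], [-0.86, 1.69], [-1.03, 1.26], [-2.2, 2.34], [-1.47, 1.5], [-3.14, 3.14]. Speed limits (rad/s): [2.57, 2.57, 3.14, 3.14, 3.14, 3.14].

## Interface

Orientations are given as a unit quaternion [w, x, y, z].
In Python, from workcell import env gives the robot as it stands. The module is installed in compiled form; this text tells all that it offers.
- The arm moves only by the shell command python3 -m creep 'ROWS' [FORCE]. ROWS is a JSON object of lists of equal length, an entry for each row: "hand": the finger opening in mm, from 0 to 85.4; "delta_pos": the shift along the tool's x, y, z scaled (see below), a list of three; "turn": the turn about the tool's z scaled (see below). In form: {"hand": [hand, ...], "delta_pos": [[dx, dy, dz], ...], "turn": [turn, ...]}. A call has exactly 5 rows; each row shifts and turns the commanded pose from where the row before left it, along the tool's axes as they then stand; what a row does not reach is not made up. The controller multiplies each number of a shift by 0.8 m and each number of a turn by 5 degrees. A row lasts 1/12 s, in which the tool goes at most 41.7 mm and 7.16 degrees, less where a joint would pass 70% of its speed; a pose out of reach is approached as far as the arm can. A call with a number of a shift or a turn outside -1 to 1 is refused whole. A call with a gripper value outside its range is refused whole. The fingers move at their own pace and stop on an object; FORCE is the grip in N (left out, the last holds). Time passes only in rows, so rows that do not move let the fingers close, or fill a call up. It gives the time, the measured TCP pose, the force and the opening at its end, in the units of the state.
- env.get_state(): the state, without advancing time (a new reading comes with each control period).
- env.read_camera(name): name is "side" or "top"; returns a dict with "pixels" (384x512x3 uint8, red, green, blue), "depth" (384x512 float32, m along the optical axis (not along the pixel's ray), 0 where there is no reading), "fx", "fy", "cx", "cy" (pixels), "origin" and "orientation" of the camera in the world. Camera axes: x right, y down, z forward; pixel columns grow to the right and rows downward; lengths in m; the calibration is good to about 2 mm. A picture is of the moment at which its call begins.
- env.hand_in(): hands the job in, once; it reports no verdict.
Trained networks look in the newest picture that a camera, given by its name, has taken for a name from the list of things; names that differ only in an ending like _2 or _b are one class to them, and where a whole thing is asked for, a point or a joint stands for the part that bears it (a point fixed in the world has none). Each returns a list of dicts, best first, with "score" (0 to 1); they miss things now and then, are a little off and sometimes report something else, mostly with a low value. They report only what shows in the picture. A call takes as long as a camera call. They do not tell look-alikes from the thing itself.
- env.find_in(camera, target): "location" ([row, column] in pixels, amid what is visible of it).
- env.pinpoint(camera, target): "location" ([row, column] in pixels: a listed point, or the origin of a listed thing).
The state is a dict: "clock": time; "joint_pos": joint angles; "qvel": joint speeds; "tau": joint torques, N m; "tcp_pos": TCP position; "orientation": TCP orientation; "wrist_force": force on the tool from outside, world axes, zero at the start; "ft_torque": the same for the moment, N m; "finger_gap": finger opening in m.
Only numpy, scipy, OpenCV 4.12 (cv2) and the standard library are available. Lean on these libraries where they do the work, as an engineer would, in place of code of your own. Each camera call takes 0.05 s, during which the arm holds its last target.

## Working session

There is one attempt and no reset: what is moved stays moved. The work goes in short steps, Python scripts to look and compute and a shell command to move; the robot and the scene stay as the last step left them, time stands still between calls to the robot, and variables do not carry over. Pictures are saved under pics/ and viewed, and the job is handed in when it is done.

```bash
mkdir -p pics
cat > h.py <<'E'
import numpy as np,cv2
from scipy.spatial.transform import Rotation as R
from workcell import env
def q2R(q): return R.from_quat([q[1],q[2],q[3],q[0]]).as_matrix()
def P(cam,r,c,d=None):
    d=cam['depth'][int(r),int(c)] if d is None else d
    v=np.array([(c-cam['cx'])/cam['fx'],(r-cam['cy'])/cam['fy'],1])*d
    return q2R(cam['orientation'])@v+np.array(cam['origin'])
def Pz(cam,r,c,z):
    v=q2R(cam['orientation'])@np.array([(c-cam['cx'])/cam['fx'],(r-cam['cy'])/cam['fy'],1]); o=np.array(cam['origin'])
    return o+v*(z-o[2])/v[2]
def proj(cam,p):
    v=q2R(cam['orientation']).T@(np.array(p)-np.array(cam['origin']))
    return v[1]/v[2]*cam['fy']+cam['cy'], v[0]/v[2]*cam['fx']+cam['cx']
def save(cam,n,box=None,s=1.5):
    im=cam['pixels'][...,::-1]
    if box: im=im[box[0]:box[1],box[2]:box[3]]
    cv2.imwrite('pics/'+n+'.png',cv2.resize(im,None,fx=s,fy=s,interpolation=cv2.INTER_CUBIC))
def cloud(cam):
    d=cam['depth']; r,c=np.mgrid[:384,:512]
    v=np.stack([(c-cam['cx'])/cam['fx'],(r-cam['cy'])/cam['fy'],np.ones_like(d)],-1)*d[...,None]
    w=v@q2R(cam['orientation']).T+np.array(cam['origin']); w[d==0]=np.nan
    return w
E
python3 - <<'E'
from h import *
np.set_printoptions(precision=4,suppress=True)
s=env.get_state();print(s['clock'],s['tcp_pos'],s['orientation'],env.nose_length,s['finger_gap'])
for n in['top','side']:
    c=env.read_camera(n);save(c,n+'0');print(n,c['origin'],c['orientation'],c['fx'])
    np.savez(n+'0.npz',**c)
    for t in['cassette','dam_a','rack','stand','stand_floor','tank','slot_floor','supply','lever_pivot','lever_tip','button_top']:
        for o in env.pinpoint(n,t)[:4]:
            r,k=o['location'];
            zz={'stand_floor':.008,'slot_floor':.012,'lever_pivot':.078,'button_top':.0815,'cassette':.006,'dam_a':.006}.get(t,0)
            print(t,round(o['score'],2),np.round([r,k]),Pz(c,r,k,zz), P(c,r,k))
E
```

```text
0.0 [ 0.2347 -0.5244  0.2414] [-0.0009  0.9779  0.2088 -0.0001] 0.011 0.08543281883682272
top [ 0.4375 -0.0005  1.3489] [ 0.0303 -0.7034  0.7095 -0.0301] 395.60141101838855
cassette 0.73 [147. 340.] [ 0.6831 -0.3156  0.006 ] [ 0.666  -0.2937  0.0994]
cassette 0.58 [209. 149.] [0.4767 0.3359 0.006 ] [0.4743 0.3146 0.0908]
dam_a 0.59 [206. 152.] [0.4875 0.3265 0.006 ] [0.4865 0.3199 0.0329]
dam_a 0.46 [193. 148.] [0.5315 0.3389 0.006 ] [0.5249 0.3153 0.0996]
rack 0.7 [205. 149.] [0.4919 0.3375 0.    ] [0.4903 0.3276 0.0396]
stand 0.75 [234. 203.] [0.3908 0.155  0.    ] [0.3922 0.1502 0.0421]
stand 0.66 [222. 258.] [ 0.4313 -0.0314  0.    ] [ 0.4313 -0.0312  0.0085]
stand 0.56 [168. 277.] [ 0.6127 -0.0999  0.    ] [ 0.6077 -0.0971  0.0384]
stand 0.55 [206. 148.] [0.4875 0.3399 0.    ] [0.4862 0.3309 0.0357]
stand_floor 0.73 [161. 310.] [ 0.6359 -0.2133  0.008 ] [ 0.6302 -0.2072  0.0462]
stand_floor 0.6 [222. 257.] [ 0.431  -0.0281  0.008 ] [ 0.431  -0.0281  0.0104]
stand_floor 0.56 [239. 201.] [0.3757 0.1588 0.008 ] [0.3758 0.1587 0.0092]
stand_floor 0.56 [176. 273.] [ 0.5871 -0.0843  0
[... 1798 characters left out ...]
2006 -0.0032]
slot_floor 0.73 [314. 261.] [0.4902 0.3583 0.012 ] [0.4877 0.3753 0.0297]
slot_floor 0.55 [230. 233.] [0.6192 0.0759 0.012 ] [0.6092 0.118  0.043 ]
supply 0.57 [178. 222.] [ 0.725  -0.2177  0.    ] [ 0.721  -0.2029  0.0085]
supply 0.33 [181. 252.] [ 0.6249 -0.2196  0.    ] [ 0.6225 -0.2068  0.0074]
lever_pivot 0.86 [147. 304.] [ 0.4747 -0.351   0.078 ] [ 0.4746 -0.3489  0.079 ]
lever_pivot 0.27 [309. 249.] [0.5071 0.414  0.078 ] [0.5136 0.3797 0.0429]
lever_tip 0.6 [131. 298.] [ 0.5234 -0.6656  0.    ] [ 0.524  -0.6733 -0.0033]
lever_tip 0.41 [307. 274.] [0.4679 0.3214 0.    ] [0.4628 0.3663 0.045 ]
button_top 0.53 [154. 306.] [ 0.4628 -0.2902  0.0815] [ 0.4633 -0.2996  0.0769]
```

View pics/top0.png

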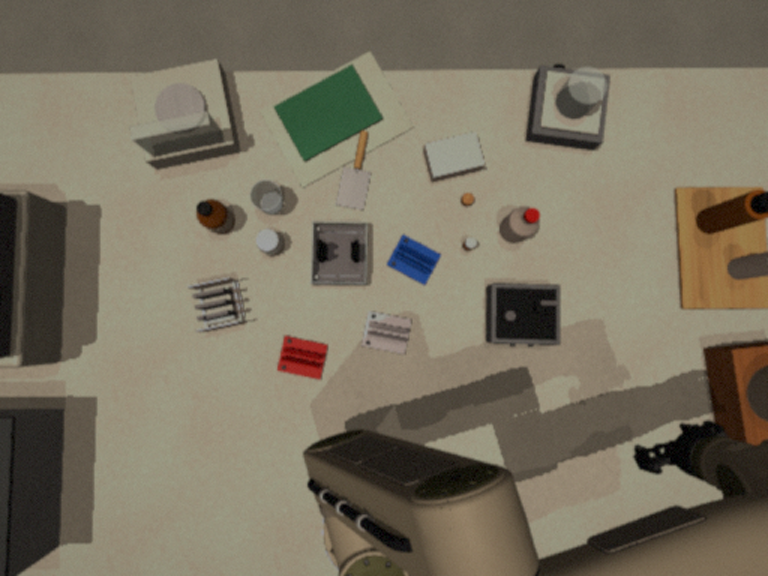

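View pics/side0.png

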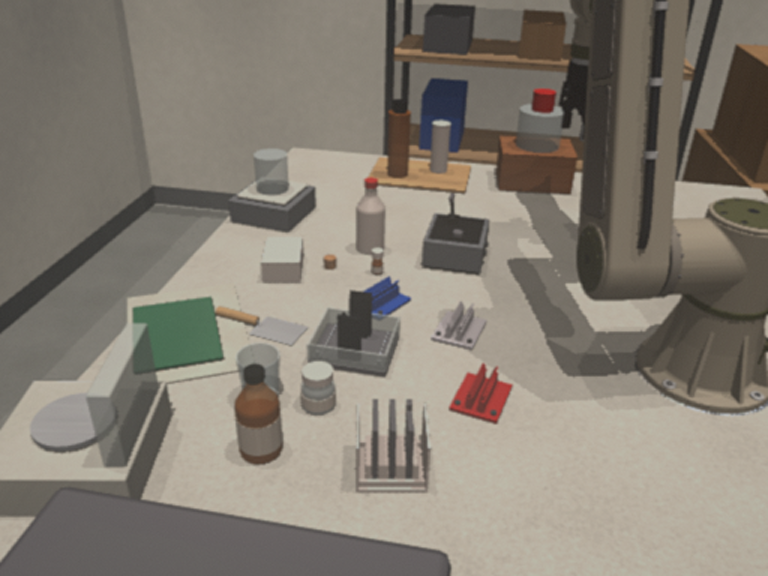

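Run:
```python
from h import *
c=dict(np.load('top0.npz'));d=dict(np.load('side0.npz'))
im=c['pixels'][...,::-1]
a=cv2.resize(im[170:240,110:190],None,fx=5,fy=5,interpolation=cv2.INTER_CUBIC)
b=cv2.resize(im[140:210,190:270],None,fx=5,fy=5,interpolation=cv2.INTER_CUBIC)
cv2.imwrite('pics/c1.png',np.hstack([a,b]))
a=cv2.resize(im[175:245,310:390],None,fx=5,fy=5,interpolation=cv2.INTER_CUBIC)
b=cv2.resize(im[195:265,170:290],None,fx=3.3,fy=5,interpolation=cv2.INTER_CUBIC)
cv2.imwrite('pics/c2.png',np.hstack([a,b]))
save(d,'c3',(240,384,190,350),4)
```

```text
(no output)
```

View crops.

View pics/c1.png

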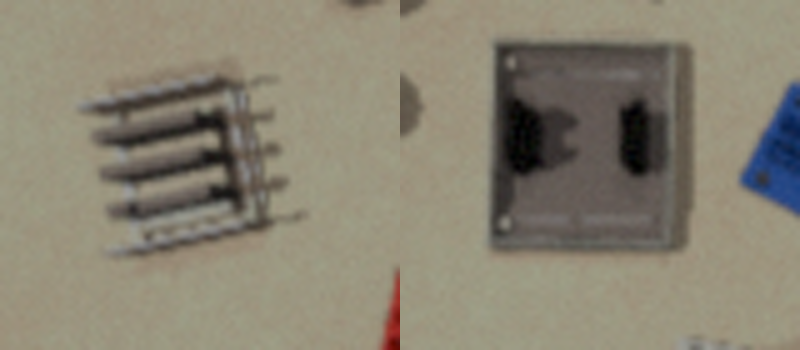

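View pics/c2.png

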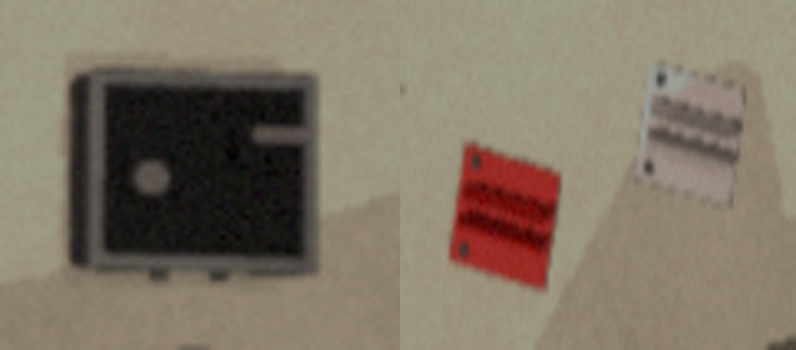

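View pics/c3.png

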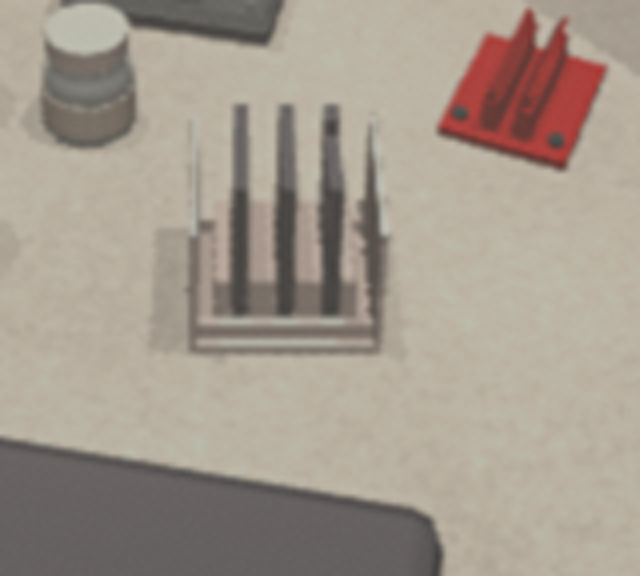

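Run:
```python
from h import *
np.set_printoptions(precision=4,suppress=True,linewidth=160)
c=dict(np.load('top0.npz'));d=dict(np.load('side0.npz'))
for nm,k in(('top',c),('side',d)):
    w=cloud(k)
    m=(abs(w[...,0]-.49)<.075)&(abs(w[...,1]-.335)<.075)&(w[...,2]>.075)
    q=w[m]; print(nm,len(q),q[:,2].max())
    if nm=='top':
        th=cv2.minAreaRect((w[m&(w[...,2]>.088)][:,:2]*1000).astype(np.float32));print(th)
    # z range map
    for zz in ((.075,.088),(.088,.098),(.098,.11)):
        s=q[(q[:,2]>zz[0])&(q[:,2]<zz[1])]; print(zz,len(s)); 
    np.save(nm+'_slab.npy',q)
    H=np.full((150,150),0.)
    for p in q:
        i=int((p[0]-.415)*1000);j=int((p[1]-.26)*1000); H[i,j]=max(H[i,j],p[2])
    v=(np.clip((H-.07)/.035,0,1)*255).astype(np.uint8)
    cv2.imwrite('pics/h_%s.png'%nm,cv2.resize(cv2.applyColorMap(v,2),None,fx=3.5,fy=3.5,interpolation=0)[::-1,::-1])
a=cv2.imread('pics/h_top.png');b=cv2.imread('pics/h_side.png');cv2.imwrite('pics/h.png',cv2.resize(np.hstack([a,b]),(800,400),interpolation=0))
```

```text
top 311 0.10832575228592334
((497.4331359863281, 341.0220031738281), (97.92353820800781, 67.24571228027344), 13.626555442810059)
(0.075, 0.088) 124
(0.088, 0.098) 57
(0.098, 0.11) 130
side 541 0.10394852907631424
(0.075, 0.088) 220
(0.088, 0.098) 98
(0.098, 0.11) 223
```

View pics/h.png

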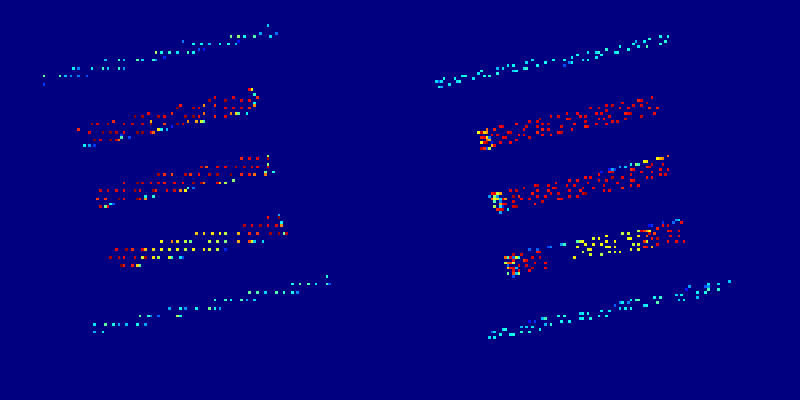

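```bash
cat > fit.py <<'E'
from h import *
from scipy.optimize import minimize
def fit(q,hx,hy,x0,y0,th0,soft=.0015):
    # rectangle half sizes hx,hy; points uniformly on its top
    def f(p):
        c,s=np.cos(p[2]),np.sin(p[2]); d=q-p[:2]; u=d@[c,s]; v=d@[-s,c]
        o=np.maximum(abs(u)-hx,0)**2+np.maximum(abs(v)-hy,0)**2
        return np.minimum(o/soft**2,9).mean()*10+ (u.mean()/.004)**2*.1*0+((np.percentile(u,98)+np.percentile(u,2))/.004)**2*.3+((np.percentile(v,98)+np.percentile(v,2))/.004)**2*.3
    best=min((minimize(f,[x0,y0,t],method='Nelder-Mead',options=dict(initial_simplex=np.array([[x0,y0,t],[x0+.005,y0,t],[x0,y0+.005,t],[x0,y0,t+.1]]),maxiter=2000)) for t in th0),key=lambda r:r.fun)
    return best.x,best.fun
E
python3 - <<'E'
from fit import *
np.set_printoptions(precision=4,suppress=True,linewidth=160)
c=dict(np.load('top0.npz'));d=dict(np.load('side0.npz'))
for nm,k in(('top',c),('side',d)):
    w=cloud(k);q=w.reshape(-1,3);q=q[~np.isnan(q[:,0])]
    def sel(x,y,r,z0,z1): return q[(np.hypot(q[:,0]-x,q[:,1]-y)<r)&(q[:,2]>z0)&(q[:,2]<z1)]
    s=sel(.495,.34,.08,.097,.107)
    cth,sth=np.cos(.24),np.sin(.24)
    print(nm,'rack slabs',len(s))
    for x0,y0 in((.474,.332),(.497,.337),(.521,.342)):
        uu=(s[:,0]-x0)*np.cos(.2)+(s[:,1]-y0)*np.sin(.2)*(-1)
        t=-.2
        uu=(s[:,:2]-[x0,y0])@[np.cos(t),np.sin(t)]
        g=s[abs(uu)<.012]
        zl=.087 
        if x0<.48:
            s2=sel(.495,.34,.08,.086,.107); uu=(s2[:,:2]-[x0,y0])@[np.cos(t),np.sin(t)]; g=s2[abs(uu)<.012]
        print(len(g),fit(g[:,:2],.004,.033,x0,y0,[t,-t]))
    s=sel(.431,-.03,.08,.037,.047); print('stand rails',len(s),fit(s[:,:2],.012,.042,.431,-.03,[.2,-.2,0]))
    s=sel(.431,-.03,.09,.004,.013); print('stand base',len(s),fit(s[:,:2],.04,.05,.431,-.03,[.2,-.2,0]))
    s=sel(.605,.073,.06,.095,.106); print('towers',len(s), s.mean(0))
    if len(s)>10:
        for sg in(-1,1):
            g=s[(s[:,1]-.073)*sg>0]; print(sg,len(g),g.mean(0),g.min(0),g.max(0))
    s=sel(.605,.073,.12,.041,.051); print('trough',len(s),fit(s[:,:2],.07,.062,.605,.073,[.0,.1,-.1]))
    s=sel(.475,-.325,.13,.060,.078); print('supply',len(s),np.median(s[:,2]),fit(s[:,:2],.065,.075,.475,-.325,[.0,.1,-.1]))
    s=sel(.475,-.325,.13,.120,.145); print('bar',len(s),s.mean(0),np.median(s,0) if len(s) else 0)
    s=sel(.463,-.292,.013,.0785,.09); print('btn',len(s),np.median(s,0) if len(s) else 0)
E
```

```text
top rack slabs 128
63 (array([0.4749, 0.3364, 0.0657]), np.float64(23.391536562645765))
55 (array([0.4981, 0.3411, 0.2078]), np.float64(19.652241097855008))
50 (array([0.521 , 0.3435, 0.0931]), np.float64(12.935243452570937))
stand rails 81 (array([ 0.4344, -0.03  , -0.2018]), np.float64(1.95369159620917))
stand base 553 (array([ 0.4313, -0.0288, -0.1241]), np.float64(15.658393135562262))
towers 84 [0.6128 0.0781 0.0992]
-1 37 [0.6131 0.0355 0.0995] [0.5926 0.0312 0.0951] [0.6316 0.0442 0.1053]
1 47 [0.6126 0.1118 0.0989] [0.5933 0.1014 0.095 ] [0.6323 0.1177 0.1058]
trough 193 (array([ 0.6117,  0.0742, -0.0064]), np.float64(2.317264095489553e-09))
supply 1764 0.06971457409894133 (array([ 0.4718, -0.3293, -0.0347]), np.float64(0.00015275903519904846))
bar 36 [ 0.492  -0.3601  0.1349] [ 0.492 -0.36   0.135]
btn 29 [ 0.4664 -0.2921  0.0826]
side rack slabs 230
115 (array([ 0.4799,  0.342 , -0.2546]), np.float64(19.56349503688448))
98 (array([0.4961, 0.3424, 0.1758]), np.float64(23.152298597447427))
76 (array([0.519 , 0.3426, 0.1877]), np.float64(3.125426582446564))
stand rails 58 (array([ 0.4322, -0.0301, -0.2033]), np.float64(2.3029057645382136))
stand base 386 (array([ 0.432 , -0.0288, -0.2024]), np.float64(0.3284533606500605))
towers 94 [0.6091 0.0782 0.0989]
-1 43 [0.6081 0.0358 0.0989] [0.5886 0.0265 0.095 ] [0.6275 0.047  0.1025]
1 51 [0.6099 0.114  0.099 ] [0.5913 0.1014 0.0951] [0.6297 0.121  0.1024]
trough 350 (array([ 0.61  ,  0.0741, -0.0289]), np.float64(0.7888116701728496))
supply 791 0.06912160854533611 (array([ 0.4691, -0.3266, -0.0162]), np.float64(0.37276874074438743))
bar 20 [ 0.4892 -0.3528  0.1325] [ 0.4894 -0.3513  0.1338]
btn 14 [ 0.4647 -0.2901  0.0804]
```

Run:
```python
from fit import *
np.set_printoptions(precision=4,suppress=True,linewidth=160)
c=dict(np.load('top0.npz'));d=dict(np.load('side0.npz'))
def rim(s,hx,hy,x0,y0,wall=.004):
    def f(p):
        cc,ss=np.cos(p[2]),np.sin(p[2]);e=s[:,:2]-p[:2];u=abs(e@[cc,ss])-hx+wall/2;v=abs(e@[-ss,cc])-hy+wall/2
        sd=abs(np.maximum(u,v)); return np.minimum(sd/.003,3).mean()
    return min((minimize(f,[x0,y0,t],method='Nelder-Mead',options=dict(initial_simplex=np.array([[x0,y0,t],[x0+.005,y0,t],[x0,y0+.005,t],[x0,y0,t+.05]]))) for t in(-.06,-.03,0,.03,.06)),key=lambda r:r.fun)
for nm,k in(('top',c),('side',d)):
    w=cloud(k);q=w.reshape(-1,3);q=q[~np.isnan(q[:,0])]
    def sel(x,y,r,z0,z1): return q[(np.hypot(q[:,0]-x,q[:,1]-y)<r)&(q[:,2]>z0)&(q[:,2]<z1)]
    t=.22
    for x0,y0 in((.474,.332),(.497,.337),(.521,.342)):
        s=sel(.495,.34,.08,.086 if x0<.48 else .097,.107)
        g=s[abs((s[:,:2]-[x0,y0])@[np.cos(t),np.sin(t)])<.011]
        print(nm,len(g),fit(g[:,:2],.004,.033,x0,y0,[t]),np.linalg.eigh(np.cov(g[:,:2].T))[1][:,1])
    s=sel(.611,.0745,.11,.041,.051); r=rim(s,.07,.062,.611,.0745); print('rim',len(s),r.x,r.fun)
    s=sel(.611,.0745,.06,.093,.106)
    print('tower',fit(s[:,:2],.02,.045,.611,.0745,[0,-.03]))
    r,cc=zip(*np.argwhere((abs(w[...,0]-.47)<.09)&(abs(w[...,1]+.325)<.1)&(w[...,2]>.055)&(w[...,2]<.085)))if 0 else (0,0)
    s=sel(.47,-.328,.13,.064,.076); print('supply rect',cv2.minAreaRect((s[:,:2]*1000).astype(np.float32)))
    for n,p in(('stand_floor',[.432,-.03,.008]),('slot',[.611,.0745,.012]),('btn',[.4655,-.291,.0815])):print(n,proj(k,p))
```

```text
top 60 (array([0.4741, 0.3354, 0.2152]), np.float64(0.062126094791780606)) [-0.2056  0.9786]
top 52 (array([0.4976, 0.3414, 0.2133]), np.float64(0.002885331338182229)) [-0.2215  0.9752]
top 51 (array([0.5209, 0.3465, 0.212 ]), np.float64(0.11885822012828953)) [-0.206   0.9786]
rim 193 [ 0.6118  0.0729 -0.0107] 0.42264366644145335
tower (array([ 0.6124,  0.0745, -0.0118]), np.float64(8.48980711768562e-09))
supply rect ((471.8625183105469, -329.44158935546875), (150.1932830810547, 129.7811737060547), 88.02088165283203)
stand_floor (np.float64(221.40894617000592), np.float64(257.2509266402468))
slot (np.float64(168.89610981116977), np.float64(226.0253274500849))
btn (np.float64(210.2725818438367), np.float64(339.25095271820425))
side 109 (array([0.4717, 0.3373, 0.1697]), np.float64(0.057830844311545386)) [-0.1975  0.9803]
side 89 (array([0.4952, 0.3421, 0.2054]), np.float64(0.05416805689878213)) [-0.1925  0.9813]
side 91 (array([0.5192, 0.3468, 0.2283]), np.float64(0.06834298537179603)) [-0.2005  0.9797]
rim 350 [ 0.6097  0.0741 -0.0271] 0.9828358385519226
tower (array([ 0.6092,  0.0743, -0.0059]), np.float64(0.47321037250637976))
supply rect ((469.1566162109375, -327.9997253417969), (155.99862670898438, 128.56979370117188), 88.3195571899414)
stand_floor (np.float64(218.31729314917587), np.float64(305.64749207798087))
slot (np.float64(230.28120036199448), np.float64(235.7023246002156))
btn (np.float64(154.11237528909706), np.float64(304.6876760207566))
```

```bash
cat > plan.py <<'E'
import sys
from h import *
s=env.get_state();T=q2R(s['orientation']);p=np.array(s['tcp_pos'])
h=np.degrees(np.arctan2(T[1,0],T[0,0]))
def plan(x,y,z,hd=None):
    d=(np.array([x,y,z])-p)
    hh=h
    if hd is not None:
        dh=(hd-h+180)%360-180; print('turn units total %.3f (%.1f deg)'%(-dh/5,dh)); hh=hd
    a=np.radians(hh); Rt=np.array([[np.cos(a),np.sin(a),0],[np.sin(a),-np.cos(a),0],[0,0,-1]])
    print('shift mm',np.round(d*1000,1),'units total (after turn)',np.round(Rt.T@d/.8,4),'rows>=',np.linalg.norm(d)/.0417)
print('t %.2f'%s['clock'],'p',np.round(p,4),'h %.2f'%h,'tilt',np.round(T[:,2],4),'F',np.round(s['wrist_force'],1),'gap %.4f'%s['finger_gap'],'j6 %.2f'%s['joint_pos'][5])
if len(sys.argv)>3: plan(*map(float,sys.argv[1:]))
E
python3 plan.py .4655 -.291 .241 90
python3 -m creep '{"hand":[0,0,0,0,0],"delta_pos":[[0,0,0],[0,0,0],[0,0,0],[0,0,0],[0,0,0]],"turn":[-1,-1,-1,-1,-1]}' 30
python3 plan.py .4655 -.291 .241 90
```

```text
t 1.20 p [ 0.2349 -0.5249  0.2423] h 24.11 tilt [ 0.e+00 -1.e-04 -1.e+00] F [-0.  -0.3  0.4] gap 0.0852 j6 1.43
turn units total -13.178 (65.9 deg)
shift mm [230.6 233.9  -1.3] units total (after turn) [0.2924 0.2883 0.0016] rows>= 7.877159200292059
clock: 1.62
tcp_pos: [0.2349, -0.5249, 0.2423]
orientation: [0.0, 0.909, 0.418, -0.0]
wrist_force: [0.4, 0.2, -0.6]
finger_gap: 0.0255
t 1.62 p [ 0.2349 -0.5249  0.2423] h 49.36 tilt [ 0.e+00 -1.e-04 -1.e+00] F [ 0.4  0.2 -0.6] gap 0.0255 j6 0.99
turn units total -8.129 (40.6 deg)
shift mm [230.6 233.9  -1.3] units total (after turn) [0.2923 0.2883 0.0017] rows>= 7.8766286298924335
```

```bash
python3 -m creep '{"hand":[0,0,0,0,0],"delta_pos":[[0,0,0],[0,0,0],[0,0,0],[0,0,0],[0,0,0]],"turn":[-1,-1,-1,-1,-1]}' >/dev/null
python3 -m creep '{"hand":[0,0,0,0,0],"delta_pos":[[0,0,0],[0,0,0],[0,0,0],[0,0,0],[0,0,0]],"turn":[-1,-1,-1.0,-0.13,0]}' >/dev/null
python3 -m creep '{"hand":[0,0,0,0,0],"delta_pos":[[0.0292,0.0288,0],[0.0292,0.0288,0],[0.0292,0.0288,0],[0.0292,0.0288,0],[0.0292,0.0288,0]],"turn":[0,0,0,0,0]}' >/dev/null
python3 -m creep '{"hand":[0,0,0,0,0],"delta_pos":[[0.0292,0.0288,0.02],[0.0292,0.0288,0.02],[0.0292,0.0288,0.02],[0.0292,0.0288,0.02],[0.0292,0.0288,0.02]],"turn":[0,0,0,0,0]}'
python3 plan.py .4655 -.291 .105
python3 - <<'E'
from h import *
c=env.read_camera('side');save(c,'s1',(80,230,230,380),4)
E
```

```text
clock: 3.28
tcp_pos: [0.4673, -0.291, 0.1618]
orientation: [0.0, 0.709, 0.705, -0.0]
wrist_force: [-0.1, -0.6, 0.3]
finger_gap: -0.0
t 3.28 p [ 0.4673 -0.291   0.1618] h 89.62 tilt [ 6.e-04 -6.e-04 -1.e+00] F [-0.1 -0.6  0.3] gap -0.0000 j6 0.87
shift mm [ -1.8   0.  -56.8] units total (after turn) [-0.     -0.0022  0.071 ] rows>= 1.3636963336245898
```

View pics/s1.png

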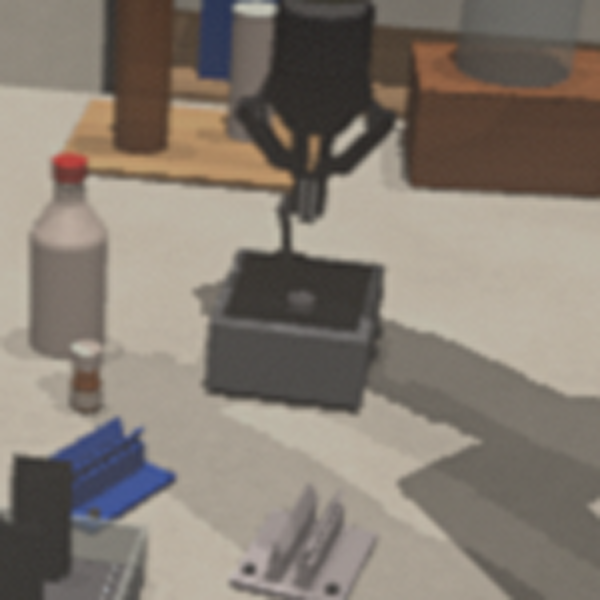

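```bash
python3 -m creep '{"hand":[0,0,0,0,0],"delta_pos":[[0,-0.001,0.025],[0,-0.001,0.025],[0,0,0.02],[0,0,0.012],[0,0,0]],"turn":[0,0,0,0,0]}' >/dev/null
python3 plan.py .4655 -.291 .088
python3 -m creep '{"hand":[0,0,0,0,0],"delta_pos":[[0,0,0.002],[0,0,0.002],[0,0,0.002],[0,0,0.002],[0,0,0.002]],"turn":[0,0,0,0,0]}'
python3 plan.py
```

```text
t 3.75 p [ 0.4634 -0.2913  0.0946] h 89.68 tilt [-0.003   0.0025 -1.    ] F [-0.6  0.2 -0.4] gap -0.0001 j6 0.87
shift mm [ 2.1  0.3 -6.6] units total (after turn) [0.0004 0.0026 0.0083] rows>= 0.1665431348189339
clock: 4.17
tcp_pos: [0.4653, -0.293, 0.0897]
orientation: [0.001, 0.709, 0.705, -0.0]
wrist_force: [-0.5, -0.0, 3.9]
finger_gap: 0.0001
t 4.17 p [ 0.4653 -0.293   0.0897] h 89.74 tilt [ 0.0017 -0.0017 -1.    ] F [-0.5 -0.   3.9] gap 0.0001 j6 0.87
```

```bash
python3 -m creep '{"hand":[0,0,0,0,0],"delta_pos":[[0,0,0.002],[0,0,0.002],[0,0,0.001],[0,0,0],[0,0,0]],"turn":[0,0,0,0,0]}'
python3 - <<'E'
from h import *
c=env.read_camera('side');save(c,'s2',(80,230,230,380),4)
E
```

```text
clock: 4.58
tcp_pos: [0.4653, -0.293, 0.0864]
orientation: [0.001, 0.709, 0.706, -0.0]
wrist_force: [-2.1, 1.3, 11.2]
finger_gap: -0.0003
```

View pics/s2.png

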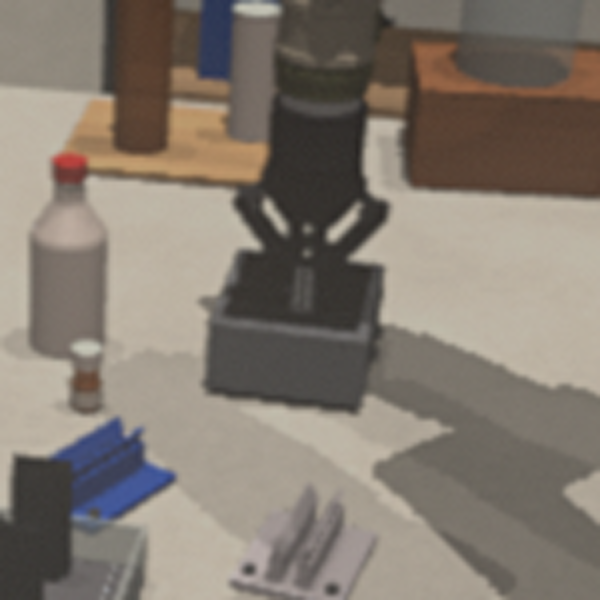

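```bash
python3 -m creep '{"hand":[0,0,0,0,0],"delta_pos":[[0,0,-0.0435],[0,0,-0.0435],[0,0,-0.0435],[0,0,-0.0435],[0,0,-0.0435]],"turn":[0,0,0,0,0]}'
python3 - <<'E'
from h import *
np.set_printoptions(precision=4,suppress=True)
c=env.read_camera('side');save(c,'s3',(80,230,230,380),4)
w=cloud(c);q=w.reshape(-1,3)
m=(abs(q[:,0]-.455)<.07)&(abs(q[:,1]+.355)<.035)&(q[:,2]>.083)&(q[:,2]<.15)
print(m.sum(),np.median(q[m],0)); print(q[m][::max(1,m.sum()//25)])
c=env.read_camera('top');save(c,'t3',(170,245,310,390),7)
E
python3 plan.py .473 .336 .26 192
```

```text
clock: 5.05
tcp_pos: [0.4642, -0.2917, 0.26]
orientation: [-0.0, 0.709, 0.706, 0.0]
wrist_force: [0.6, -1.4, 0.1]
finger_gap: -0.0002
66 [ 0.4552 -0.3565  0.0979]
[[ 0.4379 -0.377   0.1112]
 [ 0.4405 -0.3662  0.112 ]
 [ 0.4434 -0.3637  0.1091]
 [ 0.4367 -0.3615  0.1108]
 [ 0.4497 -0.3622  0.1054]
 [ 0.4425 -0.3487  0.1121]
 [ 0.436  -0.3515  0.1116]
 [ 0.4561 -0.3637  0.1005]
 [ 0.449  -0.3544  0.1053]
 [ 0.4421 -0.3467  0.1094]
 [ 0.4354 -0.3418  0.1123]
 [ 0.4587 -0.3547  0.1005]
 [ 0.4516 -0.3467  0.1048]
 [ 0.4449 -0.343   0.1072]
 [ 0.4382 -0.3376  0.1103]
 [ 0.4933 -0.3763  0.0835]
 [ 0.4688 -0.362   0.0925]
 [ 0.4618 -0.3566  0.0957]
 [ 0.4553 -0.3593  0.0952]
 [ 0.4484 -0.3542  0.0982]
 [ 0.4412 -0.339   0.1057]
 [ 0.4852 -0.3614  0.0873]
 [ 0.4792 -0.3723  0.083 ]
 [ 0.4714 -0.3554  0.0915]
 [ 0.4648 -0.3564  0.0918]
 [ 0.4581 -0.3549  0.0932]
 [ 0.485  -0.3626  0.0831]
 [ 0.4783 -0.3628  0.0837]
 [ 0.4713 -0.3576  0.0868]
 [ 0.4644 -0.3551  0.0887]
 [ 0.4938 -0.3488  0.0847]
 [ 0.4869 -0.3458  0.0868]
 [ 0.4709 -0.3552  0.0842]]
t 5.15 p [ 0.4667 -0.2938  0.2647] h 89.76 tilt [ 0.0077 -0.0064 -1.    ] F [ 0.2 -0.4  0.2] gap 0.0001 j6 0.87
turn units total -20.447 (102.2 deg)
shift mm [  6.3 629.8  -4.7] units total (after turn) [-0.1713  0.7685  0.0059] rows>= 15.105320409409913
```

View pics/s3.png

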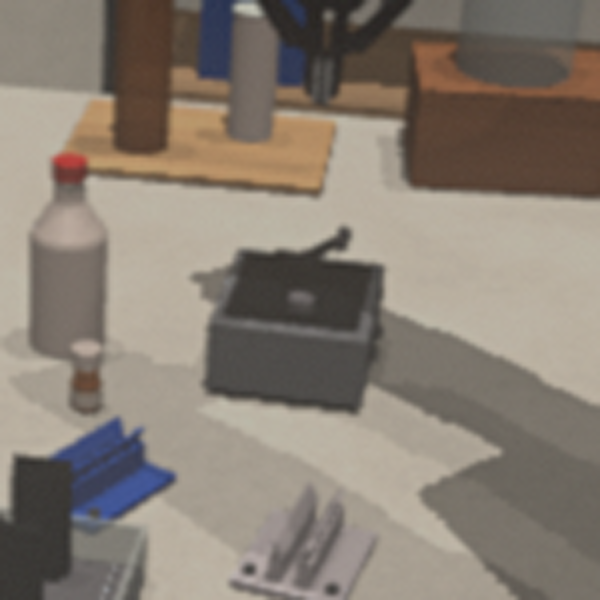

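```bash
python3 -m creep '{"hand":[85,85,85,85,85],"delta_pos":[[0.0492,0.0003,0],[0.0492,0.0003,0],[0.0492,0.0003,0],[0.0492,0.0003,0],[0.0492,0.0003,0]],"turn":[0,0,0,0,0]}' >/dev/null
python3 -m creep '{"hand":[85,85,85,85,85],"delta_pos":[[0.0492,0.0003,0],[0.0492,0.0003,0],[0.0492,0.0003,0],[0.0492,0.0003,0],[0.0492,0.0003,0]],"turn":[0,0,0,0,0]}' >/dev/null
python3 -m creep '{"hand":[85,85,85,85,85],"delta_pos":[[0.0492,0.0003,0],[0.0492,0.0003,0],[0.0492,0.0003,0],[0.0492,0.0003,0],[0.0492,0.0003,0]],"turn":[0,0,0,0,0]}' >/dev/null
python3 -m creep '{"hand":[85,85,85,85,85],"delta_pos":[[0.0492,0.0003,0],[0,0,0],[0,0,0],[0,0,0],[0,0,0]],"turn":[0,-1,-1,-1,-1]}'
python3 -m creep '{"hand":[85,85,85,85,85],"delta_pos":[[0,0,0],[0,0,0],[0,0,0],[0,0,0],[0,0,0]],"turn":[-1,-1,-1,-1,-1]}' >/dev/null
python3 -m creep '{"hand":[85,85,85,85,85],"delta_pos":[[0,0,0],[0,0,0],[0,0,0],[0,0,0],[0,0,0]],"turn":[-1,-1,-1,-1,-1]}' >/dev/null
python3 -m creep '{"hand":[85,85,85,85,85],"delta_pos":[[0,0,0],[0,0,0],[0,0,0],[0,0,0],[0,0,0]],"turn":[-1,-1,-1,-1,-1]}' 
python3 plan.py .473 .336 .2 192
```

```text
clock: 6.82
tcp_pos: [0.4704, 0.3379, 0.2571]
orientation: [-0.001, 0.573, 0.82, -0.001]
wrist_force: [-0.0, 0.2, 1.0]
finger_gap: 0.0849
clock: 8.07
tcp_pos: [0.4706, 0.3373, 0.2573]
orientation: [-0.001, -0.044, 0.999, -0.0]
wrist_force: [0.0, -0.2, -0.0]
finger_gap: 0.085
t 8.07 p [0.4706 0.3373 0.2573] h -174.99 tilt [-1.9e-03 -9.0e-04 -1.0e+00] F [ 0.  -0.2 -0. ] gap 0.0850 j6 0.40
turn units total -1.398 (7.0 deg)
shift mm [  2.4  -1.3 -57.3] units total (after turn) [-0.0026 -0.0022  0.0717] rows>= 1.376402401240274
```

```bash
python3 -m creep '{"hand":[85,85,85,85,85],"delta_pos":[[0,0,0],[0,0,0],[-0.0026,-0.0022,0.04],[0,0,0.05],[0,0,0.05]],"turn":[-1,-0.4,0,0,0]}'
python3 -m creep '{"hand":[85,85,85,85,85],"delta_pos":[[0,0,0.01],[0,0,0],[0,0,0],[0,0,0],[0,0,0]],"turn":[0,0,0,0,0]}' >/dev/null
python3 plan.py .473 .336 .07 192
python3 - <<'E'
from h import *
c=env.read_camera('side');save(c,'s4',(220,350,190,340),5)
c=env.read_camera('top');save(c,'t4',(160,250,100,200),6)
E
```

```text
clock: 8.48
tcp_pos: [0.4739, 0.3364, 0.1455]
orientation: [0.001, -0.102, 0.995, 0.0]
wrist_force: [-0.2, 0.7, -1.3]
finger_gap: 0.085
t 8.90 p [0.4752 0.3371 0.1414] h -168.24 tilt [ 0.0042  0.0021 -1.    ] F [ 1.7  0.2 -0.2] gap 0.0850 j6 0.27
turn units total -0.047 (0.2 deg)
shift mm [ -2.2  -1.1 -71.4] units total (after turn) [ 0.003  -0.0008  0.0893] rows>= 1.7134316668069258
```

View pics/s4.png

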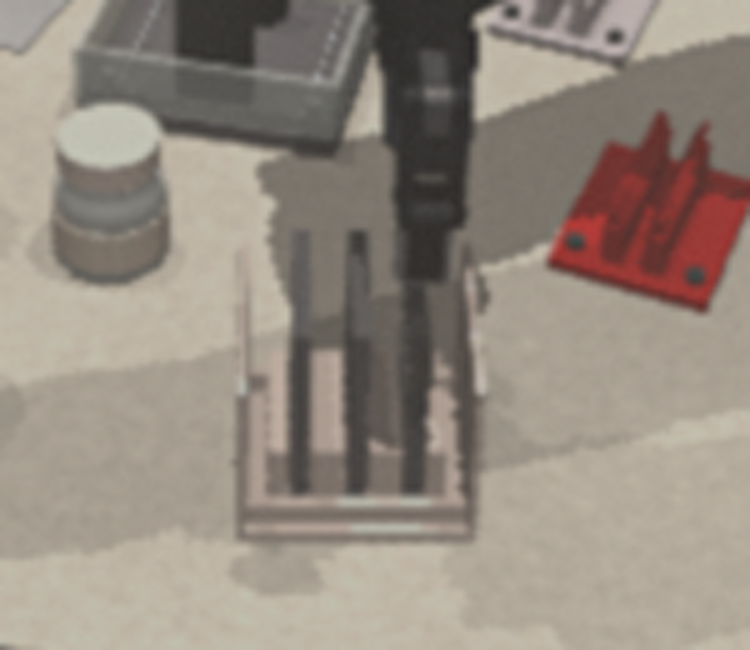

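View pics/t4.png

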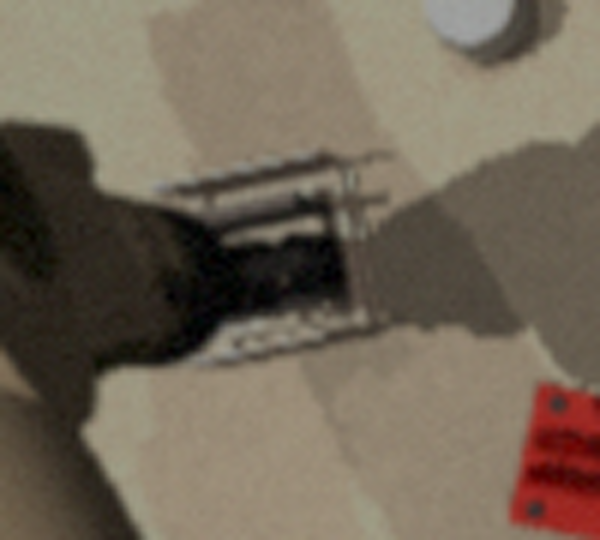

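```bash
python3 -m creep '{"hand":[85,85,85,85,85],"delta_pos":[[0,0,0.025],[0,0,0.025],[0,0,0.025],[0,0,0.014],[0,0,0]],"turn":[0,0,0,0,0]}'
python3 -m creep '{"hand":[85,85,85,60,60],"delta_pos":[[0,0,0],[0,0,0],[0,0,0],[0,0,0],[0,0,0]],"turn":[0,0,0,0,0]}' 30
python3 -m creep '{"hand":[60,60,60,60,60],"delta_pos":[[0,0,0],[0,0,0],[0,0,0],[0,0,0],[0,0,0]],"turn":[0,0,0,0,0]}' 30
python3 plan.py .473 .336 .07 192
```

```text
clock: 9.42
tcp_pos: [0.4722, 0.3355, 0.0656]
orientation: [-0.002, -0.102, 0.995, -0.001]
wrist_force: [-0.9, 0.0, 0.3]
finger_gap: 0.0848
clock: 9.83
tcp_pos: [0.4743, 0.3365, 0.0686]
orientation: [0.001, -0.102, 0.995, 0.0]
wrist_force: [0.6, -0.4, 4.5]
finger_gap: 0.0657
clock: 10.25
tcp_pos: [0.4743, 0.3366, 0.0686]
orientation: [0.001, -0.102, 0.995, 0.0]
wrist_force: [-1.0, -1.0, 6.1]
finger_gap: 0.0656
t 10.25 p [0.4743 0.3366 0.0686] h -168.24 tilt [ 2.e-03  9.e-04 -1.e+00] F [-1.  -1.   6.1] gap 0.0656 j6 0.27
turn units total -0.048 (0.2 deg)
shift mm [-1.3 -0.6  1.4] units total (after turn) [ 0.0018 -0.0003 -0.0017] rows>= 0.047652640933515414
```

```bash
python3 -m creep '{"hand":[60,60,60,60,60],"delta_pos":[[0,0,-0.005],[0,0,-0.012],[0,0,-0.015],[0,0,-0.02],[0,0,-0.02]],"turn":[0,0,0,0,0]}' 40
python3 -m creep '{"hand":[60,60,60,60,60],"delta_pos":[[0,0,-0.03],[0,0,-0.03],[0,0,-0.03],[0,0,-0.01],[0,0,0]],"turn":[0,0,0,0,0]}'
python3 plan.py .433 -.030 .19 168.4
python3 - <<'E'
from h import *
c=env.read_camera('side');save(c,'s5',(170,350,180,340),4.4)
E
```

```text
clock: 10.67
tcp_pos: [0.4729, 0.3359, 0.1256]
orientation: [-0.001, -0.102, 0.995, -0.0]
wrist_force: [-0.0, 0.5, -0.6]
finger_gap: 0.0656
clock: 11.08
tcp_pos: [0.4747, 0.3369, 0.2078]
orientation: [0.002, -0.102, 0.995, 0.001]
wrist_force: [-0.3, -0.3, -2.3]
finger_gap: 0.0653
t 11.08 p [0.4747 0.3369 0.2078] h -168.24 tilt [ 0.0042  0.0022 -1.    ] F [-0.3 -0.3 -2.3] gap 0.0653 j6 0.27
turn units total 4.673 (-23.4 deg)
shift mm [ -41.7 -366.9  -17.8] units total (after turn) [-0.0411 -0.4597  0.0222] rows>= 8.865210794998188
```

View pics/s5.png

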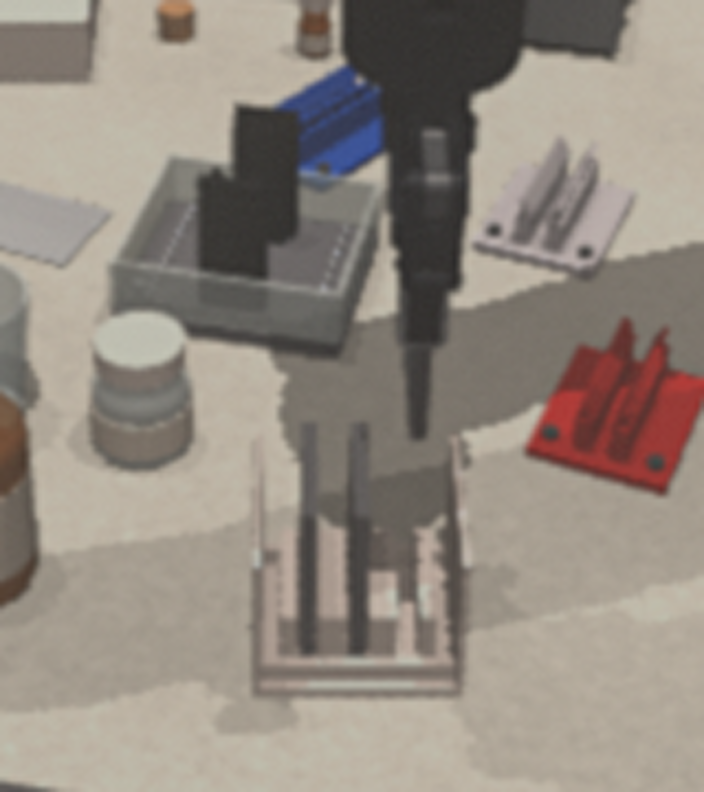

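```bash
python3 -m creep '{"hand":[60,60,60,60,60],"delta_pos":[[0,0,0],[0,0,0],[0,0,0],[0,0,0],[0,0,0]],"turn":[1,1,1,1,0.67]}' >/dev/null
python3 -m creep '{"hand":[60,60,60,60,60],"delta_pos":[[-0.0041,-0.03,0],[-0.0041,-0.048,0],[-0.0041,-0.048,0],[-0.0041,-0.048,0],[-0.0041,-0.048,0]],"turn":[0,0,0,0,0]}' >/dev/null
python3 -m creep '{"hand":[60,60,60,60,60],"delta_pos":[[-0.0041,-0.048,0],[-0.0041,-0.048,0],[-0.0041,-0.048,0],[-0.0041,-0.048,0],[-0.0041,-0.0457,0]],"turn":[0,0,0,0,0]}' >/dev/null
python3 -m creep '{"hand":[60,60,60,60,60],"delta_pos":[[0,0,0],[0,0,0.03],[0,0,0.03],[0,0,0],[0,0,0]],"turn":[0,0,0,0,0]}'
python3 plan.py .433 -.030 .12 168.4
python3 - <<'E'
from h import *
np.set_printoptions(precision=4,suppress=True)
c=env.read_camera('side');save(c,'s6',(140,250,240,370),6);np.savez('side6.npz',**c)
w=cloud(c);q=w.reshape(-1,3);q=q[~np.isnan(q[:,0])]
# slab faces between z .095 and .13 in stand frame
t=-.203;e=q[:,:2]-[.433,-.03];u=e@[np.cos(t),np.sin(t)];v=e@[-np.sin(t),np.cos(t)]
for z0 in(.09,.1,.11,.12,.13,.14):
    m=(abs(u)<.03)&(abs(v)<.06)&(q[:,2]>z0)&(q[:,2]<z0+.01); 
    if m.sum():print(z0,m.sum(),'u',np.percentile(u[m],[5,25,50,75,95]),'v',np.percentile(v[m],[5,50,95]))
E
```

```text
clock: 12.8
tcp_pos: [0.4295, -0.03, 0.1551]
orientation: [-0.003, 0.101, 0.995, 0.0]
wrist_force: [-0.1, -0.6, -0.9]
finger_gap: 0.0656
t 12.80 p [ 0.4295 -0.03    0.1551] h 168.41 tilt [-0.0056  0.0015 -1.    ] F [-0.1 -0.6 -0.9] gap 0.0656 j6 -0.05
turn units total 0.002 (-0.0 deg)
shift mm [  3.5  -0.  -35.1] units total (after turn) [-0.0043  0.0009  0.0438] rows>= 0.8451391879810451
0.09 15 u [-0.0106 -0.0104 -0.0099 -0.0084 -0.0046] v [-0.0202  0.015   0.0316]
0.1 28 u [-0.0108 -0.0103 -0.0097 -0.0086 -0.0037] v [-0.0283  0.0141  0.0338]
0.11 29 u [-0.0109 -0.0101 -0.0098 -0.0087 -0.0033] v [-0.0325  0.0185  0.0331]
0.12 27 u [-0.011  -0.0103 -0.0097 -0.0077 -0.0022] v [-0.0251  0.0225  0.0315]
0.13 29 u [-0.0107 -0.0104 -0.0101 -0.008  -0.0041] v [-0.0233  0.021   0.0342]
0.14 24 u [-0.0103 -0.0101 -0.0097 -0.0087 -0.0048] v [-0.0333  0.0077  0.0366]
```

View pics/s6.png

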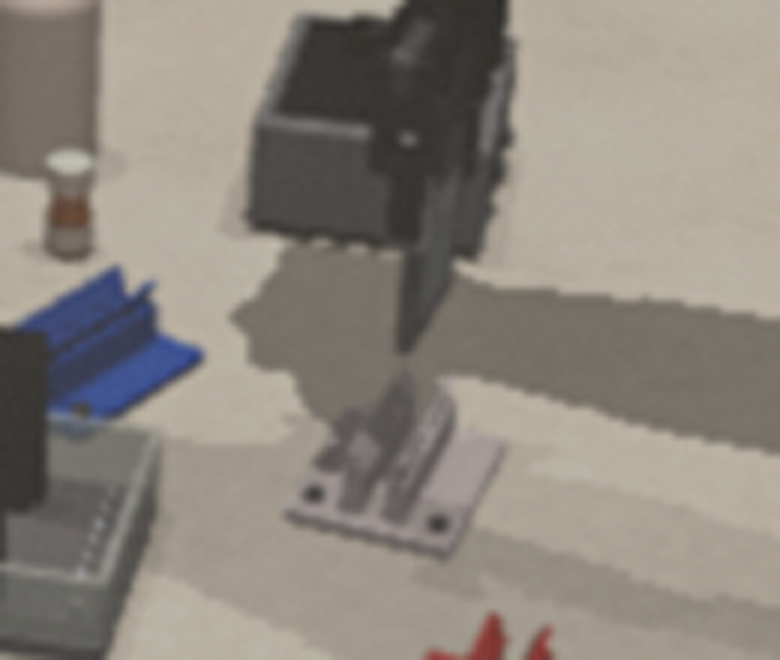

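```bash
python3 -m creep '{"hand":[60,60,60,60,60],"delta_pos":[[-0.0065,0,0],[0,0,0.02],[0,0,0.015],[0,0,0],[0,0,0]],"turn":[0,0,0,0,0]}'
python3 -m creep '{"hand":[60,60,60,60,60],"delta_pos":[[0,0,0.0],[0,0,0],[0,0,0],[0,0,0],[0,0,0]],"turn":[0,0,0,0,0]}' >/dev/null
python3 plan.py .433 -.030 .0706 168.4
python3 - <<'E'
from h import *
np.set_printoptions(precision=4,suppress=True)
c=env.read_camera('side');save(c,'s7',(140,250,240,370),6)
w=cloud(c);q=w.reshape(-1,3);q=q[~np.isnan(q[:,0])]
t=-.203;e=q[:,:2]-[.4322,-.03];u=e@[np.cos(t),np.sin(t)];v=e@[-np.sin(t),np.cos(t)]
for z0 in(.05,.06,.07,.08,.09,.1,.11):
    m=(abs(u)<.03)&(abs(v)<.06)&(q[:,2]>z0)&(q[:,2]<z0+.01); 
    if m.sum():print(z0,m.sum(),'u',np.percentile(u[m],[5,25,50,75,95]),'v',np.percentile(v[m],[5,50,95]))
E
```

```text
clock: 13.27
tcp_pos: [0.4373, -0.0315, 0.1297]
orientation: [0.0, 0.101, 0.995, -0.0]
wrist_force: [-0.5, -0.4, -0.2]
finger_gap: 0.0649
t 13.68 p [ 0.4371 -0.0318  0.1295] h 168.41 tilt [ 7.e-04 -3.e-04 -1.e+00] F [-0.5 -0.4 -1.9] gap 0.0653 j6 -0.05
turn units total 0.002 (-0.0 deg)
shift mm [ -4.1   1.8 -58.9] units total (after turn) [0.0055 0.0011 0.0736] rows>= 1.4161023057710174
0.06 4 u [-0.0006 -0.0003  0.0015  0.0034  0.004 ] v [0.0077 0.0272 0.0306]
0.07 27 u [-0.0018 -0.0012 -0.0005  0.0005  0.0053] v [-0.0328  0.0176  0.035 ]
0.08 28 u [-0.002  -0.0014 -0.0008  0.0023  0.0064] v [-0.0191  0.0256  0.0342]
0.09 26 u [-0.0019 -0.0015 -0.0012 -0.0002  0.0045] v [-0.0239  0.0117  0.0324]
0.1 28 u [-0.0019 -0.0015 -0.0011 -0.0003  0.0052] v [-0.0312  0.0119  0.0315]
0.11 26 u [-0.0023 -0.0016 -0.0011  0.0011  0.0056] v [-0.026   0.0248  0.0334]
```

View pics/s7.png

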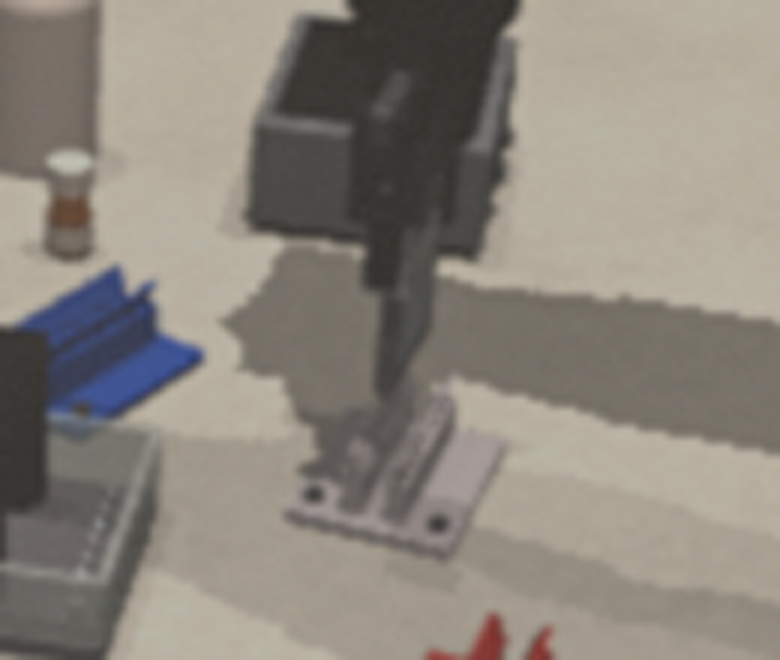

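```bash
python3 -m creep '{"hand":[60,60,60,60,60],"delta_pos":[[0.0034,0.0,0],[0,0,0.01],[0,0,0.01],[0,0,0.008],[0,0,0.008]],"turn":[0,0,0,0,0]}'
python3 plan.py
python3 -m creep '{"hand":[60,60,60,60,60],"delta_pos":[[0,0,0.008],[0,0,0.008],[0,0,0.008],[0,0,0.004],[0,0,0]],"turn":[0,0,0,0,0]}'
python3 plan.py .433 -.030 .0706 168.4
```

```text
clock: 14.15
tcp_pos: [0.4337, -0.031, 0.0991]
orientation: [-0.0, 0.101, 0.995, 0.0]
wrist_force: [0.3, 0.4, -1.4]
finger_gap: 0.0655
t 14.15 p [ 0.4337 -0.031   0.0991] h 168.41 tilt [-1.e-03  2.e-04 -1.e+00] F [ 0.3  0.4 -1.4] gap 0.0655 j6 -0.05
clock: 14.57
tcp_pos: [0.434, -0.0311, 0.0771]
orientation: [-0.0, 0.101, 0.995, 0.0]
wrist_force: [0.1, -1.4, -0.8]
finger_gap: 0.0653
t 14.57 p [ 0.434  -0.0311  0.0771] h 168.40 tilt [-8.e-04  2.e-04 -1.e+00] F [ 0.1 -1.4 -0.8] gap 0.0653 j6 -0.05
turn units total 0.001 (-0.0 deg)
shift mm [-1.   1.1 -6.5] units total (after turn) [0.0015 0.0011 0.0081] rows>= 0.15915846409830328
```

```bash
python3 -m creep '{"hand":[60,60,60,60,60],"delta_pos":[[0,0,0.003],[0,0,0.003],[0,0,0.001],[0,0,0.001],[0,0,0]],"turn":[0,0,0,0,0]}'
python3 plan.py .433 -.030 .0706 168.4
python3 - <<'E'
from h import *
c=env.read_camera('side');save(c,'s8',(140,250,240,370),6)
E
```

```text
clock: 14.98
tcp_pos: [0.4341, -0.0312, 0.0715]
orientation: [-0.0, 0.101, 0.995, -0.0]
wrist_force: [-0.1, -0.3, -1.0]
finger_gap: 0.0653
t 14.98 p [ 0.4341 -0.0312  0.0715] h 168.41 tilt [-0.e+00 -1.e-04 -1.e+00] F [-0.1 -0.3 -1. ] gap 0.0653 j6 -0.05
turn units total 0.002 (-0.0 deg)
shift mm [-1.1  1.2 -0.9] units total (after turn) [0.0017 0.0011 0.0011] rows>= 0.04444589497910469
```

View pics/s8.png

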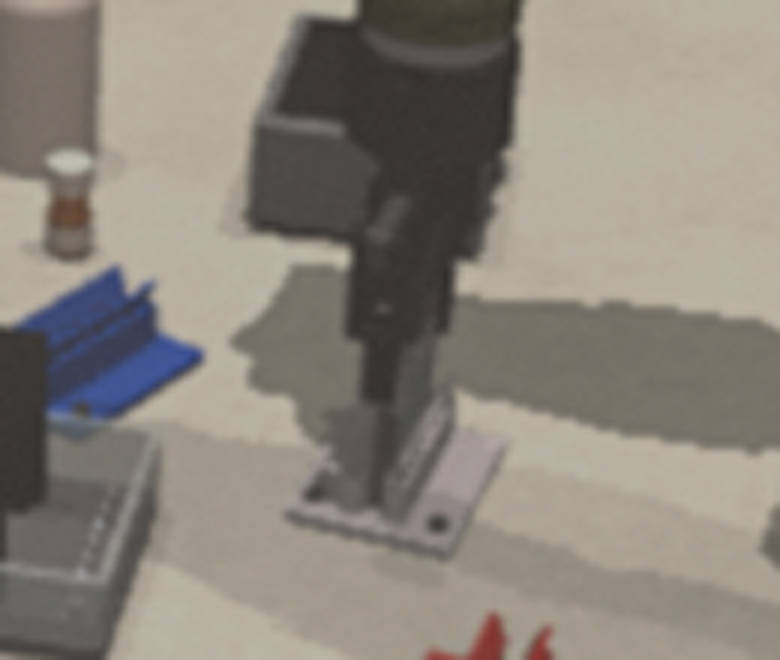

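```bash
python3 -m creep '{"hand":[60,60,60,60,60],"delta_pos":[[0,0,0.001],[0,0,0.001],[0,0,0.0],[0,0,0],[0,0,0]],"turn":[0,0,0,0,0]}'
python3 -m creep '{"hand":[60,60,60,60,60],"delta_pos":[[0,0,0.0005],[0,0,0.0005],[0,0,0.0],[0,0,0],[0,0,0]],"turn":[0,0,0,0,0]}'
```

```text
clock: 15.45
tcp_pos: [0.4345, -0.0312, 0.0707]
orientation: [0.0, 0.101, 0.995, -0.0]
wrist_force: [-1.8, 0.1, 5.7]
finger_gap: 0.0654
clock: 15.87
tcp_pos: [0.4347, -0.0313, 0.0706]
orientation: [0.001, 0.101, 0.995, -0.0]
wrist_force: [-4.3, 0.0, 13.1]
finger_gap: 0.0659
```

```bash
python3 -m creep '{"hand":[72,80,85,85,85],"delta_pos":[[0,0,-0.001],[0,0,0],[0,0,0],[0,0,0],[0,0,0]],"turn":[0,0,0,0,0]}'
python3 -m creep '{"hand":[85,85,85,85,85],"delta_pos":[[0,0,-0.01],[0,0,-0.025],[0,0,-0.03],[0,0,-0.035],[0,0,-0.01]],"turn":[0,0,0,0,0]}'
python3 -m creep '{"hand":[85,85,85,85,85],"delta_pos":[[0,0,0],[0,0,0],[0,0,0],[0,0,0],[0,0,0]],"turn":[1,1,1,1,1]}' >/dev/null
python3 -m creep '{"hand":[85,85,85,85,85],"delta_pos":[[0,0,0],[0,0,0],[0,0,0],[0,0,0],[0,0,0]],"turn":[1,1,1,1,1]}' >/dev/null
python3 -m creep '{"hand":[85,85,85,85,85],"delta_pos":[[0,0,0],[0,0,0],[0,0,0],[0,0,0],[0,0,0]],"turn":[1,1,1,1,1]}' >/dev/null
python3 -m creep '{"hand":[60,60,60,60,60],"delta_pos":[[0,0,0],[0,0,0],[0,0,0],[0,0,0],[0,0,0]],"turn":[1,1,1,0,0]}' >/dev/null
python3 plan.py .4335 -.0305 .07 78.4
python3 - <<'E'
from h import *
np.set_printoptions(precision=4,suppress=True)
c=env.read_camera('side');save(c,'s9',(140,250,240,370),6)
w=cloud(c);q=w.reshape(-1,3);q=q[~np.isnan(q[:,0])]
t=-.203;e=q[:,:2]-[.4322,-.03];u=e@[np.cos(t),np.sin(t)];v=e@[-np.sin(t),np.cos(t)]
for z0 in(.05,.06,.07,.08,.09,.095,.1):
    m=(abs(u)<.03)&(abs(v)<.06)&(q[:,2]>z0)&(q[:,2]<z0+.01); 
    if m.sum():print(z0,m.sum(),'u',np.percentile(u[m],[5,25,50,75,95]),'v',np.percentile(v[m],[5,50,95]))
E
```

```text
clock: 16.28
tcp_pos: [0.4341, -0.0312, 0.0697]
orientation: [-0.0, 0.101, 0.995, -0.0]
wrist_force: [0.3, 0.1, 0.0]
finger_gap: 0.0854
clock: 16.7
tcp_pos: [0.4361, -0.0316, 0.1619]
orientation: [0.003, 0.101, 0.995, -0.0]
wrist_force: [0.5, -0.5, 0.4]
finger_gap: 0.0851
t 18.37 p [ 0.4341 -0.0311  0.1579] h 78.55 tilt [-1.e-04 -0.e+00 -1.e+00] F [-0.   0.2  0.1] gap 0.0602 j6 1.51
turn units total 0.030 (-0.1 deg)
shift mm [ -0.6   0.6 -87.9] units total (after turn) [ 0.0006 -0.0009  0.1098] rows>= 2.1069379279702334
0.05 28 u [-0.0041 -0.0037 -0.0033 -0.0001  0.0039] v [-0.0266  0.0212  0.0323]
0.06 25 u [-0.0042 -0.004  -0.0032 -0.0029  0.0025] v [-0.026   0.0163  0.0327]
0.07 26 u [-0.0045 -0.004  -0.0037 -0.0025  0.0023] v [-0.0321  0.0089  0.0322]
0.08 28 u [-0.0041 -0.0036 -0.0032  0.0004  0.0037] v [-0.0241  0.019   0.0339]
0.09 41 u [-0.0038 -0.0031 -0.0017  0.0013  0.0035] v [-0.0263 -0.0015  0.0335]
0.095 36 u [-0.0038 -0.0022 -0.0007  0.0018  0.0035] v [-0.0326  0.0068  0.033 ]
0.1 21 u [-0.0031 -0.002  -0.0006  0.0019  0.0039] v [-0.0327 -0.0164  0.0327]
```

View pics/s9.png

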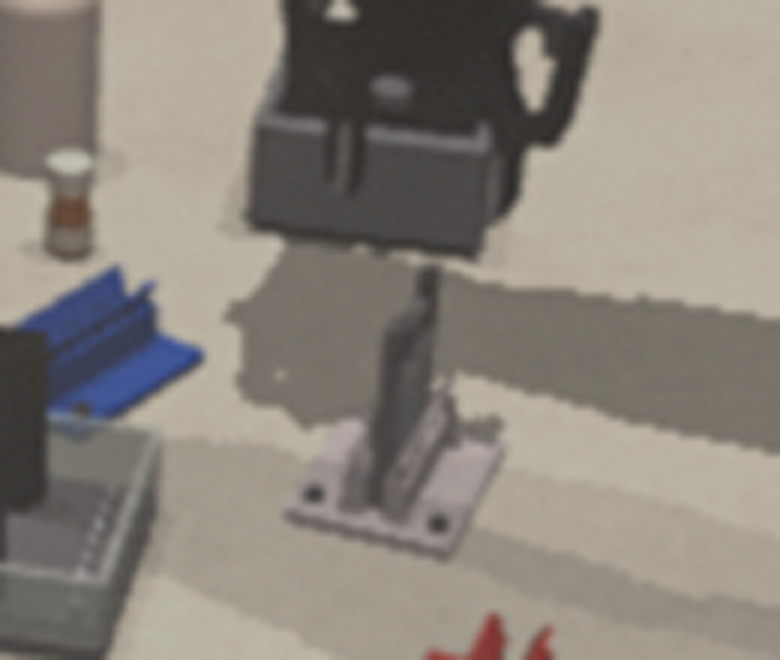

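```bash
python3 -m creep '{"hand":[50,50,50,50,50],"delta_pos":[[0,0,0.03],[0,0,0.03],[0,0,0.03],[0,0,0.02],[0,0,0]],"turn":[0.03,0,0,0,0]}'
python3 -m creep '{"hand":[20,4,4,4,4],"delta_pos":[[0,0,0],[0,0,0],[0,0,0],[0,0,0],[0,0,0]],"turn":[0,0,0,0,0]}' 40
python3 -m creep '{"hand":[4,4,4,4,4],"delta_pos":[[0,0,0],[0,0,0],[0,0,0],[0,0,0],[0,0,0]],"turn":[0,0,0,0,0]}' 40
python3 plan.py .611 .0743 .2 89.3
python3 - <<'E'
from h import *
c=env.read_camera('side');save(c,'s10',(140,250,240,370),6)
E
```

```text
clock: 18.83
tcp_pos: [0.4315, -0.0305, 0.067]
orientation: [-0.002, 0.775, 0.632, -0.002]
wrist_force: [-0.5, -0.2, -0.6]
finger_gap: 0.0502
clock: 19.25
tcp_pos: [0.434, -0.0312, 0.0711]
orientation: [0.0, 0.776, 0.631, -0.0]
wrist_force: [-2.9, 0.1, 6.9]
finger_gap: 0.0073
clock: 19.67
tcp_pos: [0.434, -0.0312, 0.0712]
orientation: [0.0, 0.776, 0.631, -0.0]
wrist_force: [-3.9, -0.2, 6.2]
finger_gap: 0.0076
t 19.67 p [ 0.434  -0.0312  0.0712] h 78.28 tilt [ 3.e-04 -5.e-04 -1.e+00] F [-3.9 -0.2  6.2] gap 0.0076 j6 1.52
turn units total -2.204 (11.0 deg)
shift mm [177.  105.5 128.8] units total (after turn) [ 0.1346  0.2196 -0.1611] rows>= 5.827133195871676
```

View pics/s10.png

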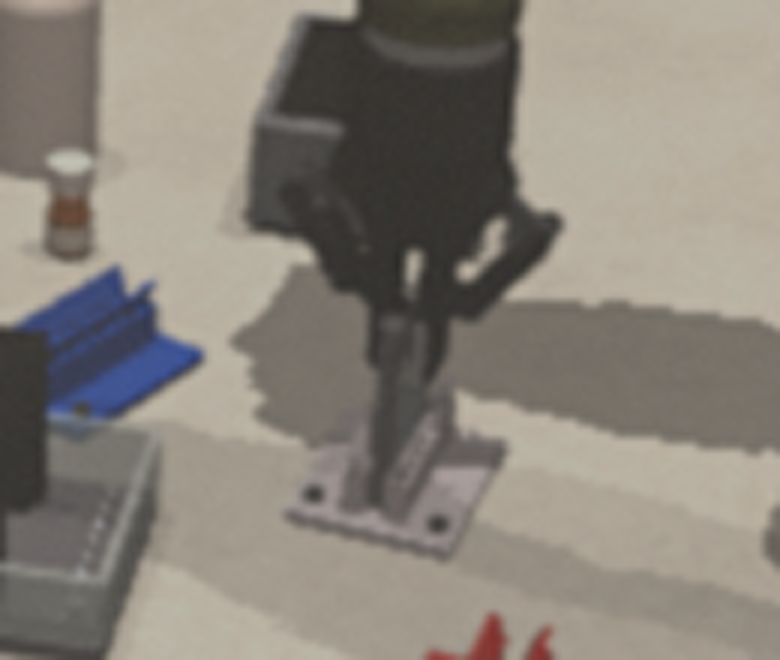

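```bash
python3 -m creep '{"hand":[4,4,4,4,4],"delta_pos":[[0,0,-0.01],[0,0,-0.025],[0,0,-0.04],[0,0,-0.045],[0,0,-0.041]],"turn":[0,0,0,0,0]}' 60
python3 -m creep '{"hand":[4,4,4,4,4],"delta_pos":[[0,0,0],[0,0,0],[0,0,0],[0.019,0.0314,0],[0.0192,0.0314,0]],"turn":[-1,-1,-0.2,0,0]}'
python3 -m creep '{"hand":[4,4,4,4,4],"delta_pos":[[0.0192,0.0314,0],[0.0192,0.0314,0],[0.0192,0.0314,0],[0.0192,0.0314,0],[0.0192,0.0314,0]],"turn":[0,0,0,0,0]}'
python3 -m creep '{"hand":[4,4,4,4,4],"delta_pos":[[0,0,0],[0,0,0],[0,0,0],[0,0,0],[0,0,0]],"turn":[0,0,0,0,0]}' >/dev/null
python3 plan.py .611 .0743 .17 89.3
python3 - <<'E'
from h import *
np.set_printoptions(precision=4,suppress=True)
for n in('side','top'):
    c=env.read_camera(n);np.savez(n+'11.npz',**c)
    save(c,n+'11',(150,270,180,320) if n=='side' else (120,210,180,280),5)
    w=cloud(c);q=w.reshape(-1,3);q=q[~np.isnan(q[:,0])]
    t=-.012;e=q[:,:2]-[.611,.0743];u=e@[np.cos(t),np.sin(t)];v=e@[-np.sin(t),np.cos(t)]
    for z0 in(.095,.12,.14,.16,.18,.2,.22,.24):
        m=(abs(u)<.03)&(abs(v)<.06)&(q[:,2]>z0)&(q[:,2]<z0+.01); 
        if m.sum():print(z0,m.sum(),'u',np.percentile(u[m],[3,25,50,75,97]),'v',np.percentile(v[m],[3,50,97]))
E
```

```text
clock: 20.13
tcp_pos: [0.4342, -0.0311, 0.2014]
orientation: [0.001, 0.776, 0.631, 0.0]
wrist_force: [0.3, 0.1, -1.6]
finger_gap: 0.0071
clock: 20.55
tcp_pos: [0.4847, -0.0013, 0.1995]
orientation: [0.0, 0.713, 0.701, 0.0]
wrist_force: [1.2, 0.5, -0.8]
finger_gap: 0.0071
clock: 20.97
tcp_pos: [0.6123, 0.0748, 0.1987]
orientation: [-0.0, 0.712, 0.702, -0.0]
wrist_force: [1.0, -0.1, 0.3]
finger_gap: 0.007
t 21.38 p [0.6106 0.0733 0.1991] h 89.19 tilt [-1.e-04 -2.e-04 -1.e+00] F [-0.   0.4 -0.5] gap 0.0073 j6 1.57
turn units total -0.021 (0.1 deg)
shift mm [  0.4   1.  -29.1] units total (after turn) [0.0012 0.0005 0.0364] rows>= 0.6980627280864952
0.095 86 u [-0.0198 -0.0132 -0.0044  0.0071  0.0156] v [-0.0449  0.0363  0.0453]
0.14 25 u [-0.0063 -0.0055 -0.0052 -0.0031  0.0015] v [-0.0214  0.0221  0.033 ]
0.16 36 u [-0.0065 -0.0059 -0.0054 -0.0031  0.002 ] v [-0.0216  0.0205  0.0342]
0.18 23 u [-0.0083 -0.0057 -0.005  -0.002   0.0013] v [0.0009 0.0274 0.0337]
0.2 54 u [-0.018  -0.0119 -0.0055  0.0015  0.0157] v [-0.0027  0.0084  0.0331]
0.22 68 u [-0.0188 -0.0085 -0.0033  0.0029  0.0154] v [-0.0215  0.0084  0.0328]
0.24 85 u [-0.0278 -0.0166  0.0061  0.0237  0.0297] v [-0.0125  0.0079  0.0133]
0.095 33 u [-0.0183 -0.0086  0.0015  0.0114  0.0204] v [-0.0431 -0.0398 -0.0331]
0.18 2 u [-0.0018 -0.0012 -0.0005  0.0002  0.0008] v [-0.0334 -0.0334 -0.0333]
```

View pics/side11.png

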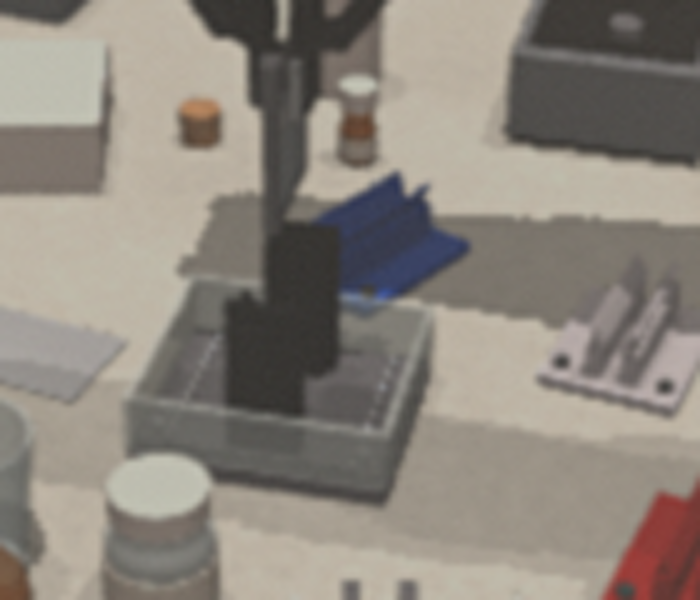

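View pics/top11.png

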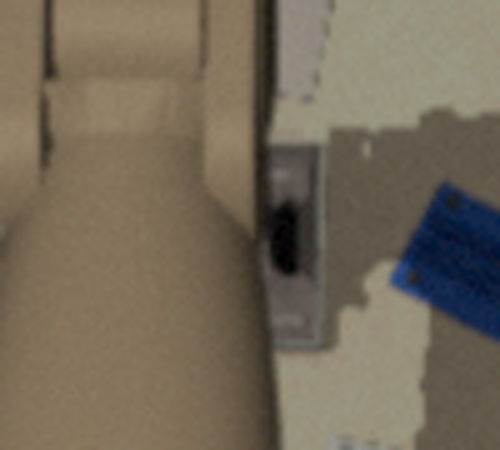

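```bash
python3 -m creep '{"hand":[4,4,4,4,4],"delta_pos":[[0.0004,0,0.014],[0,0,0.014],[0,0,0.012],[0,0,0.0],[0,0,0]],"turn":[-0.02,0,0,0,0]}'
python3 -m creep '{"hand":[4,4,4,4,4],"delta_pos":[[0,0,0.005],[0,0,0.005],[0,0,0.005],[0,0,0.0],[0,0,0]],"turn":[0,0,0,0,0]}'
python3 plan.py .611 .0743 .17 89.3
python3 - <<'E'
from h import *
c=env.read_camera('side')
save(c,'s12',(150,270,180,320),5)
E
```

```text
clock: 21.9
tcp_pos: [0.6107, 0.074, 0.1663]
orientation: [-0.0, 0.711, 0.703, -0.001]
wrist_force: [-0.1, -0.5, -1.4]
finger_gap: 0.0075
clock: 22.32
tcp_pos: [0.6112, 0.0743, 0.1544]
orientation: [-0.0, 0.711, 0.703, -0.0]
wrist_force: [0.1, 0.8, -0.9]
finger_gap: 0.0069
t 22.32 p [0.6112 0.0743 0.1544] h 89.36 tilt [-5.e-04 -1.e-04 -1.e+00] F [ 0.1  0.8 -0.9] gap 0.0069 j6 1.57
turn units total 0.013 (-0.1 deg)
shift mm [-0.2  0.  15.6] units total (after turn) [ 0.     -0.0003 -0.0195] rows>= 0.37412790011232844
```

View pics/s12.png

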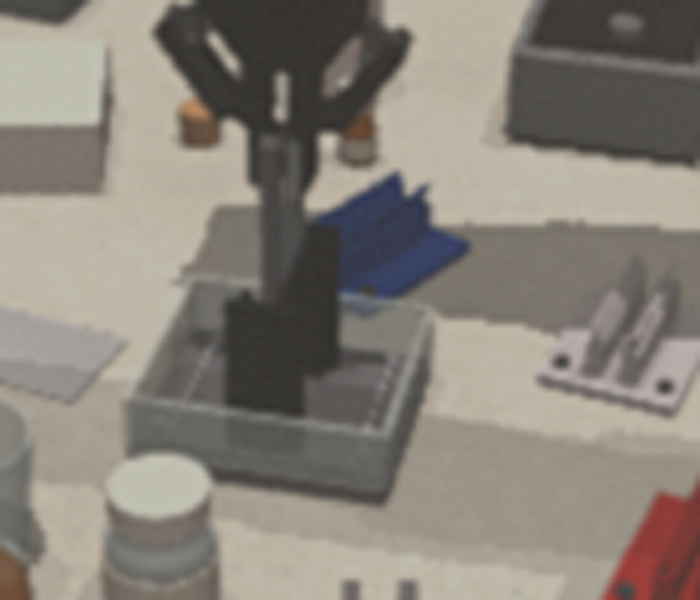

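Entering the mouth centred; continue in small force-checked steps.

```bash
python3 -m creep '{"hand":[4,4,4,4,4],"delta_pos":[[0,0,0.003],[0,0,0.003],[0,0,0.003],[0,0,0.003],[0,0,0]],"turn":[0,0,0,0,0]}'
python3 -m creep '{"hand":[4,4,4,4,4],"delta_pos":[[0,0,0.002],[0,0,0.002],[0,0,0.002],[0,0,0.002],[0,0,0]],"turn":[0,0,0,0,0]}'
```

```text
clock: 22.78
tcp_pos: [0.6111, 0.0742, 0.1444]
orientation: [-0.0, 0.711, 0.703, -0.0]
wrist_force: [0.6, -0.4, -1.2]
finger_gap: 0.0072
clock: 23.2
tcp_pos: [0.6112, 0.0742, 0.1383]
orientation: [-0.0, 0.711, 0.703, -0.0]
wrist_force: [-0.3, 0.8, -1.9]
finger_gap: 0.0075
```

```bash
python3 -m creep '{"hand":[4,4,4,4,4],"delta_pos":[[0,0,0.005],[0,0,0.005],[0,0,0.005],[0,0,0.005],[0,0,0]],"turn":[0,0,0,0,0]}'
python3 -m creep '{"hand":[4,4,4,4,4],"delta_pos":[[0,0,0.008],[0,0,0.008],[0,0,0.008],[0,0,0.008],[0,0,0]],"turn":[0,0,0,0,0]}'
python3 -m creep '{"hand":[4,4,4,4,4],"delta_pos":[[0,0,0.004],[0,0,0.004],[0,0,0.002],[0,0,0.001],[0,0,0]],"turn":[0,0,0,0,0]}'
python3 plan.py .611 .0743 .0752 89.3
```

```text
clock: 23.62
tcp_pos: [0.6111, 0.0742, 0.1215]
orientation: [-0.0, 0.711, 0.703, -0.0]
wrist_force: [1.2, -0.5, -1.6]
finger_gap: 0.0069
clock: 24.03
tcp_pos: [0.611, 0.0742, 0.0953]
orientation: [-0.0, 0.711, 0.703, -0.0]
wrist_force: [0.3, 0.7, -1.0]
finger_gap: 0.0069
clock: 24.45
tcp_pos: [0.6112, 0.0742, 0.0881]
orientation: [-0.0, 0.711, 0.703, -0.0]
wrist_force: [0.6, -0.6, -0.7]
finger_gap: 0.0071
t 24.45 p [0.6112 0.0742 0.0881] h 89.36 tilt [-4.e-04 -1.e-04 -1.e+00] F [ 0.6 -0.6 -0.7] gap 0.0071 j6 1.57
turn units total 0.012 (-0.1 deg)
shift mm [ -0.2   0.1 -12.9] units total (after turn) [ 0.0001 -0.0003  0.0162] rows>= 0.31003323778008074
```

```bash
python3 -m creep '{"hand":[4,4,4,4,4],"delta_pos":[[0,0,0.003],[0,0,0.003],[0,0,0.003],[0,0,0.002],[0,0,0]],"turn":[0,0,0,0,0]}'
python3 -m creep '{"hand":[4,4,4,4,4],"delta_pos":[[0,0,0.0015],[0,0,0.001],[0,0,0.001],[0,0,0],[0,0,0]],"turn":[0,0,0,0,0]}'
```

```text
clock: 24.87
tcp_pos: [0.6111, 0.0742, 0.0789]
orientation: [-0.0, 0.711, 0.703, -0.0]
wrist_force: [-0.1, 0.1, -1.3]
finger_gap: 0.0071
clock: 25.28
tcp_pos: [0.6114, 0.0742, 0.0767]
orientation: [0.0, 0.711, 0.703, -0.0]
wrist_force: [0.1, -0.3, -0.9]
finger_gap: 0.0072
```

```bash
python3 -m creep '{"hand":[4,4,4,4,4],"delta_pos":[[0,0,0.001],[0,0,0.001],[0,0,0],[0,0,0],[0,0,0]],"turn":[0,0,0,0,0]}'
python3 -m creep '{"hand":[4,4,4,4,4],"delta_pos":[[0,0,0.0005],[0,0,0.0005],[0,0,0],[0,0,0],[0,0,0]],"turn":[0,0,0,0,0]}'
```

```text
clock: 25.7
tcp_pos: [0.6116, 0.0742, 0.0753]
orientation: [0.0, 0.711, 0.703, 0.0]
wrist_force: [-0.2, 0.2, 0.3]
finger_gap: 0.0072
clock: 26.12
tcp_pos: [0.6117, 0.0742, 0.0752]
orientation: [0.0, 0.711, 0.703, 0.0]
wrist_force: [-2.5, -0.2, 5.7]
finger_gap: 0.0068
```

```bash
python3 -m creep '{"hand":[12,20,40,40,40],"delta_pos":[[0,0,0],[0,0,0],[0,0,0],[0,0,0],[0,0,0]],"turn":[0,0,0,0,0]}'
python3 -m creep '{"hand":[40,40,40,40,40],"delta_pos":[[0,0,-0.01],[0,0,-0.03],[0,0,-0.04],[0,0,-0.05],[0,0,-0.05]],"turn":[0,0,0,0,0]}'
python3 plan.py .39 -.355 .23 89.3
python3 - <<'E'
from h import *
np.set_printoptions(precision=4,suppress=True)
c=env.read_camera('side')
save(c,'s13',(150,270,180,320),5)
w=cloud(c);q=w.reshape(-1,3)
m=(abs(q[:,0]-.6095)<.008)&(abs(q[:,1]-.0743)<.028)&(q[:,2]>.07)&(q[:,2]<.13)
print(m.sum(),np.percentile(q[m][:,2],[50,90,97]))
m=(abs(q[:,0]-.6095)<.006)&(abs(q[:,1]-.0743)<.036)&(q[:,2]>.102)&(q[:,2]<.13)
print(m.sum(),np.percentile(q[m],[5,50,95],axis=0))
E
```

```text
clock: 26.53
tcp_pos: [0.6113, 0.0742, 0.074]
orientation: [-0.0, 0.711, 0.703, -0.0]
wrist_force: [0.2, -0.1, -0.5]
finger_gap: 0.0401
clock: 26.95
tcp_pos: [0.6106, 0.0742, 0.2197]
orientation: [-0.001, 0.711, 0.703, -0.001]
wrist_force: [1.4, 0.3, 0.1]
finger_gap: 0.0399
t 26.95 p [0.6106 0.0742 0.2197] h 89.36 tilt [-1.6e-03 -1.0e-04 -1.0e+00] F [1.4 0.3 0.1] gap 0.0399 j6 1.57
turn units total 0.012 (-0.1 deg)
shift mm [-220.6 -429.2   10.3] units total (after turn) [-0.5399 -0.2692 -0.0129] rows>= 11.575926190950668
70 [0.0972 0.1067 0.1084]
32 [[0.6065 0.0421 0.1025]
 [0.6098 0.0745 0.1061]
 [0.6134 0.1079 0.1089]]
```

View pics/s13.png

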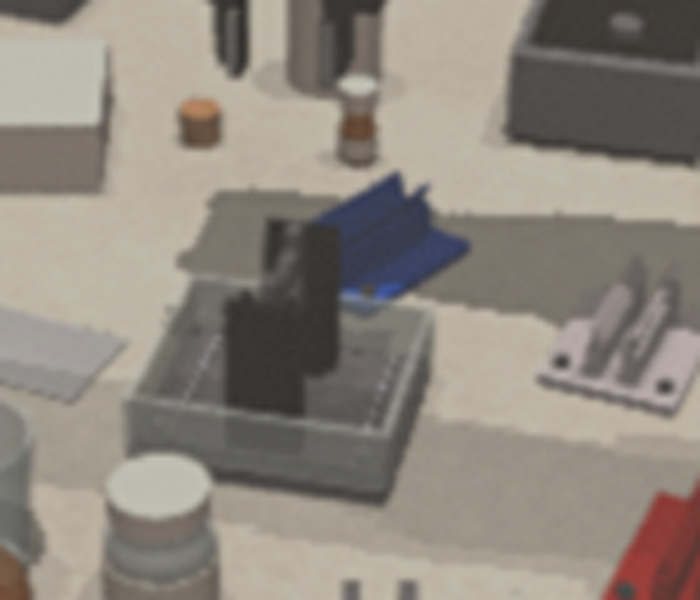

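```bash
python3 -m creep '{"hand":[0,0,0,0,0],"delta_pos":[[-0.0415,-0.0207,0],[-0.0415,-0.0207,0],[-0.0415,-0.0207,0],[-0.0415,-0.0207,0],[-0.0415,-0.0207,0]],"turn":[0,0,0,0,0]}' >/dev/null
python3 -m creep '{"hand":[0,0,0,0,0],"delta_pos":[[-0.0415,-0.0207,0],[-0.0415,-0.0207,0],[-0.0415,-0.0207,0],[-0.0415,-0.0207,0],[-0.0415,-0.0207,0]],"turn":[0,0,0,0,0]}' >/dev/null
python3 -m creep '{"hand":[0,0,0,0,0],"delta_pos":[[-0.0415,-0.0207,0],[-0.0415,-0.0207,0],[-0.0415,-0.0207,0],[0,0,0],[0,0,0]],"turn":[0,0,0,-1,-1]}'
python3 -m creep '{"hand":[0,0,0,0,0],"delta_pos":[[0,0,0],[0,0,0],[0,0,0],[0,0,0],[0,0,0]],"turn":[-1,-1,-1,-1,-1]}' >/dev/null
python3 -m creep '{"hand":[0,0,0,0,0],"delta_pos":[[0,0,0],[0,0,0],[0,0,0],[0,0,0],[0,0,0]],"turn":[-1,-1,-1,-1,-1]}' >/dev/null
python3 -m creep '{"hand":[0,0,0,0,0],"delta_pos":[[0,0,0],[0,0,0],[0,0,0],[0,0,0],[0,0,0]],"turn":[-1,-1,-1,-1,-1]}' >/dev/null
python3 -m creep '{"hand":[0,0,0,0,0],"delta_pos":[[0,0,0],[0,0,0],[0,0,0],[0,0,0],[0,0,0]],"turn":[-0.7,0,0,0,0]}'
python3 plan.py .395 -.357 .108 178
python3 - <<'E'
from h import *
np.set_printoptions(precision=4,suppress=True)
for n in('side','top'):
    c=env.read_camera(n)
    save(c,n+'14',(80,230,230,380) if n=='side' else (170,250,310,400),4 if n=='side' else 6)
    w=cloud(c);q=w.reshape(-1,3)
    m=(abs(q[:,0]-.455)<.06)&(abs(q[:,1]+.355)<.03)&(q[:,2]>.104)&(q[:,2]<.125)
    print(n,m.sum()); 
    if m.sum(): print(np.percentile(q[m],[5,50,95],axis=0))
E
```

```text
clock: 28.25
tcp_pos: [0.3901, -0.3573, 0.2186]
orientation: [0.0, 0.647, 0.762, -0.0]
wrist_force: [0.5, 0.6, 0.0]
finger_gap: 0.0002
clock: 29.92
tcp_pos: [0.3914, -0.3549, 0.2185]
orientation: [0.0, 0.019, 1.0, -0.0]
wrist_force: [0.4, -0.8, -0.3]
finger_gap: 0.0
t 29.92 p [ 0.3914 -0.3549  0.2185] h 177.80 tilt [ 2.e-04 -2.e-04 -1.e+00] F [ 0.4 -0.8 -0.3] gap 0.0000 j6 -0.85
turn units total -0.041 (0.2 deg)
shift mm [   3.6   -2.1 -110.5] units total (after turn) [-0.0046 -0.0024  0.1381] rows>= 2.6506078754272897
side 24
[[ 0.4338 -0.3706  0.1045]
 [ 0.4395 -0.3544  0.1096]
 [ 0.4492 -0.3419  0.113 ]]
top 49
[[ 0.437  -0.3734  0.105 ]
 [ 0.4432 -0.358   0.1101]
 [ 0.4496 -0.343   0.1137]]
```

View pics/side14.png

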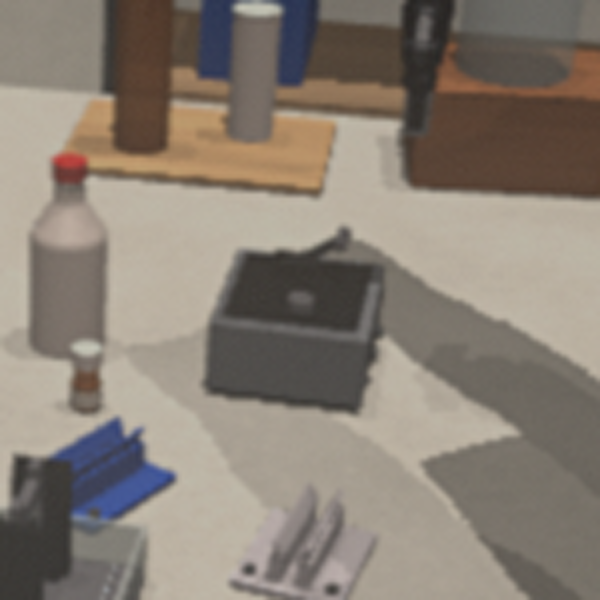

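View pics/top14.png

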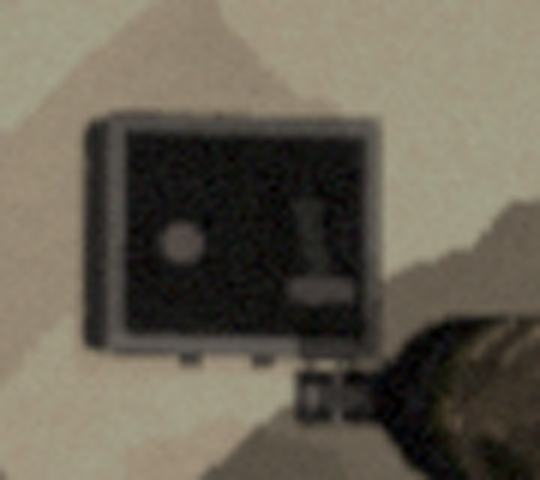

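```bash
python3 -m creep '{"hand":[0,0,0,0,0],"delta_pos":[[-0.0046,-0.0024,0.035],[0,0,0.04],[0,0,0.04],[0,0,0.025],[0,0,0]],"turn":[0,0,0,0,0]}'
python3 plan.py .42 -.357 .106 178
python3 -m creep '{"hand":[0,0,0,0,0],"delta_pos":[[-0.006,0,0],[-0.006,0,0],[-0.006,0,0],[-0.006,0,0],[-0.006,0,0]],"turn":[0,0,0,0,0]}'
python3 plan.py .475 -.357 .121 178
```

```text
clock: 30.43
tcp_pos: [0.3927, -0.3543, 0.1018]
orientation: [-0.003, 0.019, 1.0, 0.003]
wrist_force: [-0.3, 1.4, 0.1]
finger_gap: 0.0001
t 30.43 p [ 0.3927 -0.3543  0.1018] h 177.83 tilt [-0.0053  0.0064 -1.    ] F [-0.3  1.4  0.1] gap 0.0001 j6 -0.85
turn units total -0.033 (0.2 deg)
shift mm [27.3 -2.7  4.2] units total (after turn) [-0.0342 -0.0022 -0.0052] rows>= 0.6660292539275677
clock: 30.85
tcp_pos: [0.4203, -0.3586, 0.1077]
orientation: [0.001, 0.019, 1.0, -0.001]
wrist_force: [-0.6, -0.1, -0.3]
finger_gap: -0.0001
t 30.85 p [ 0.4203 -0.3586  0.1077] h 177.87 tilt [ 0.0018 -0.0021 -1.    ] F [-0.6 -0.1 -0.3] gap -0.0001 j6 -0.81
turn units total -0.025 (0.1 deg)
shift mm [54.7  1.6 13.3] units total (after turn) [-0.0683  0.0044 -0.0166] rows>= 1.350494078532068
```

```bash
python3 -m creep '{"hand":[0,0,0,0,0],"delta_pos":[[-0.005,0,-0.0015],[-0.005,0,-0.0015],[-0.005,0,-0.0015],[-0.005,0,-0.0015],[-0.005,0,-0.0015]],"turn":[0,0,0,0,0]}'
python3 -m creep '{"hand":[0,0,0,0,0],"delta_pos":[[-0.005,0,-0.0015],[-0.005,0,-0.0015],[-0.005,0,-0.0015],[-0.005,0,-0.0015],[-0.005,0,-0.0015]],"turn":[0,0,0,0,0]}'
python3 - <<'E'
from h import *
c=env.read_camera('side')
save(c,'s15',(80,230,230,380),4)
E
```

```text
clock: 31.27
tcp_pos: [0.4287, -0.3583, 0.1136]
orientation: [-0.011, 0.021, 1.0, -0.001]
wrist_force: [-44.1, -0.4, 33.7]
finger_gap: 0.0002
clock: 31.68
tcp_pos: [0.4599, -0.3595, 0.1185]
orientation: [0.0, 0.018, 1.0, -0.0]
wrist_force: [0.6, -0.1, 1.3]
finger_gap: -0.0002
```

View pics/s15.png

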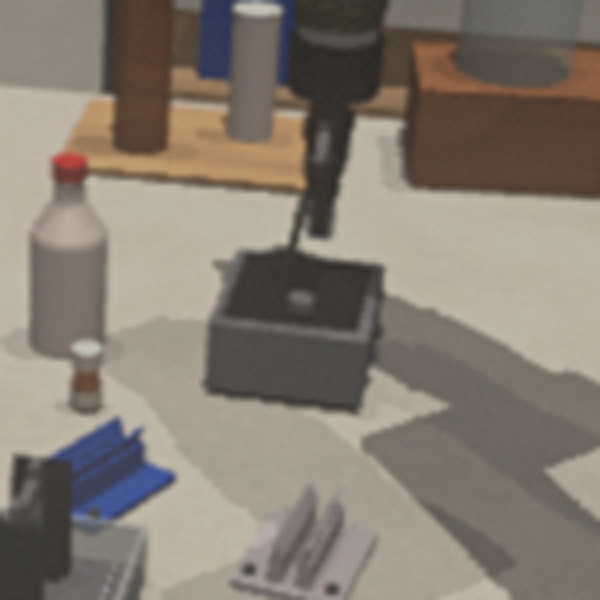

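```bash
python3 -m creep '{"hand":[0,0,0,0,0],"delta_pos":[[-0.003,0,-0.001],[-0.003,0,-0.001],[-0.003,0,-0.001],[-0.003,0,0],[-0.002,0,0]],"turn":[0,0,0,0,0]}'
python3 -m creep '{"hand":[0,0,0,0,0],"delta_pos":[[-0.002,0,0],[-0.002,0,0],[-0.001,0,0],[0,0,0],[0,0,0]],"turn":[0,0,0,0,0]}'
python3 - <<'E'
from h import *
c=env.read_camera('side')
save(c,'s16',(80,230,230,380),4)
E
```

```text
clock: 32.15
tcp_pos: [0.4705, -0.3597, 0.1206]
orientation: [0.0, 0.019, 1.0, -0.0]
wrist_force: [-0.2, 0.1, -0.4]
finger_gap: 0.0002
clock: 32.57
tcp_pos: [0.4739, -0.3599, 0.1206]
orientation: [-0.0, 0.019, 1.0, 0.0]
wrist_force: [-0.1, 0.0, 0.0]
finger_gap: 0.0001
```

View pics/s16.png

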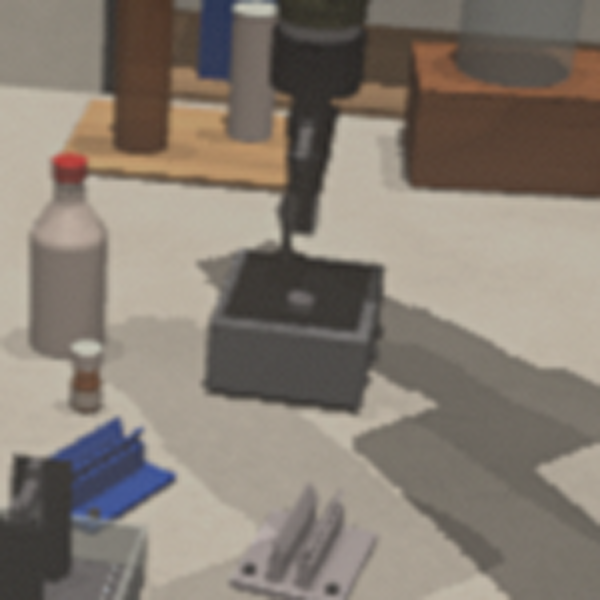

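```bash
python3 -m creep '{"hand":[0,0,0,0,0],"delta_pos":[[0.01,0,0],[0.02,0,0],[0.02,0,0],[0.02,0,-0.02],[0.01,0,-0.03]],"turn":[0,0,0,0,0]}'
python3 -m creep '{"hand":[0,0,0,0,0],"delta_pos":[[0,0,-0.035],[0,0,-0.035],[0,0,-0.03],[0,0,0],[0,0,0]],"turn":[0,0,0,0,0]}'
python3 - <<'E'
from h import *
np.set_printoptions(precision=4,suppress=True)
c=env.read_camera('side')
save(c,'s17');
w=cloud(c);q=w.reshape(-1,3)
m=(abs(q[:,0]-.48)<.04)&(abs(q[:,1]+.355)<.03)&(q[:,2]>.122)&(q[:,2]<.145)
print(m.sum(),np.percentile(q[m],[5,50,95],axis=0))
c=env.read_camera('top');save(c,'t17')
w=cloud(c);q=w.reshape(-1,3)
m=(abs(q[:,0]-.48)<.04)&(abs(q[:,1]+.355)<.03)&(q[:,2]>.122)&(q[:,2]<.145)
print(m.sum(),np.percentile(q[m],[5,50,95],axis=0) if m.sum() else '')
E
python3 plan.py
```

```text
clock: 33.03
tcp_pos: [0.4069, -0.3556, 0.1586]
orientation: [-0.002, 0.019, 1.0, 0.002]
wrist_force: [0.4, 0.6, 0.3]
finger_gap: -0.0001
clock: 33.45
tcp_pos: [0.4104, -0.3584, 0.2425]
orientation: [0.001, 0.019, 1.0, -0.002]
wrist_force: [0.6, 0.3, 0.1]
finger_gap: 0.0002
21 [[ 0.485  -0.371   0.126 ]
 [ 0.4892 -0.3524  0.1331]
 [ 0.4935 -0.3395  0.1354]]
37 [[ 0.4888 -0.3771  0.1313]
 [ 0.492  -0.3613  0.1347]
 [ 0.4952 -0.3437  0.1375]]
t 33.55 p [ 0.4096 -0.3572  0.24  ] h 177.85 tilt [-5.e-04  7.e-04 -1.e+00] F [-0.1 -0.2 -0.5] gap 0.0001 j6 -0.83
```

View pics/s17.png

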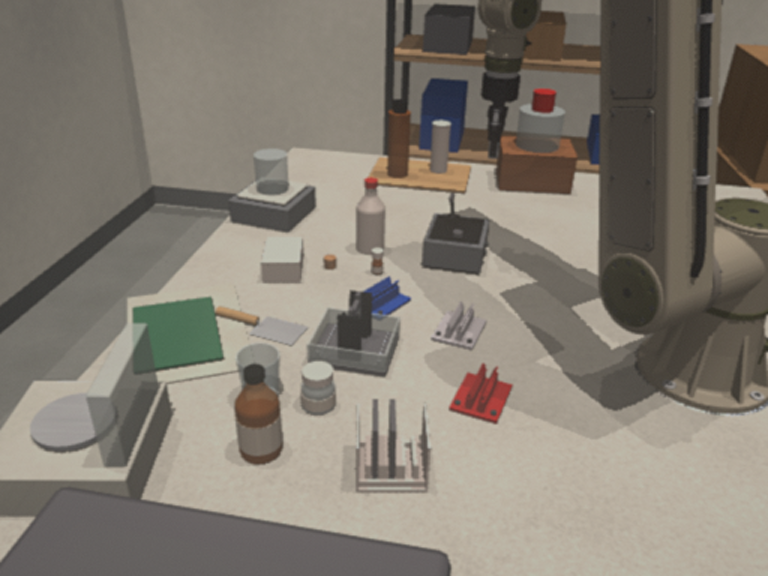

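View pics/t17.png

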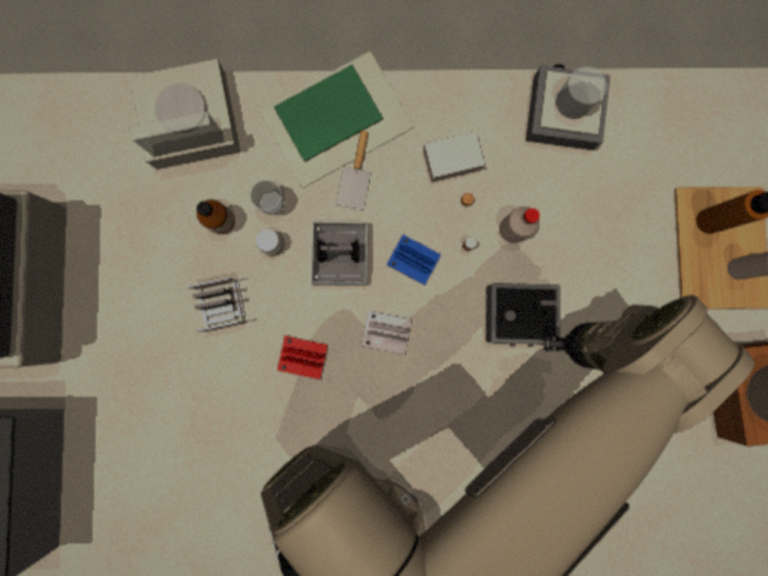

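Lever bar is back at its original position (0.489–0.492, z 0.134); the cassette is home, and dams and bystanders are in place.

```bash
python3 -c "
from workcell import env
print(env.hand_in())"
```

```text
the job is handed in; nothing more can be done
None
```

The job is done in the order you asked and handed in at about 33.6 s of the 72 s allowed.

- **Test button:** I pressed it to its stop at about 11 N. The picture then showed the lever dropped.
- **Cassette:** I took it from the rack by its narrow ends and stood it in the aluminium stand, where it rested upright with the notch up after I let go. I then took it by its faces and slid it down the tank's slot in small steps. Side forces stayed under about 2 N until it touched the floor at the expected height, with 5.7 N at contact. I released it there.
- **Lever:** I lifted it last, and it stayed up after the fingers withdrew.

**Last checks:**
- The cassette's ears measured about 108 mm high, as they should when it is home.
- The lever's bar is back within 1 mm of where it started in both cameras, at z about 134 mm.
- In the final pictures the dams and the other items stand where they were, by eye against the first pictures. The gripper was clear of everything.

**One thing outside plan:** while starting to lift the lever, the fingertip stuck on the bar. The wrist force read about 55 N at the end of that move, and it may have been a little higher between readings. The contact was the finger, not the gripper's body, and the reading is under the 120 N wrist limit. It then freed and the lever moved normally.

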